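Load a block shaker and clamp it to the first click

TASK

Get the block shaker ready for a run: swing its hold-down bar clear, lay every aluminium block from the rack into a pocket of the shaker with the wells facing up (one block per pocket, any pocket), and swing the bar fully home over them again. Then tighten the bar's clutch knob clockwise until it clicks for the first time and stop there, never going on to a second click; last, press the bench timer's red start key. Leave the dish, the small bottle and the forceps where they are.

Things in the scene. Friction and masses are not known exactly. Their poses are not given: they have to be found in the camera images.
- shaker: Fixed low white housing, 140 x 246 mm, flat top 20 mm above the worktop. Origin: on the worktop (the middle of the housing is at y = +13 mm); x along its short side (roughly away from the robot), y along its long side toward the bar's hinge, z up. Three pockets stand on it in a row along y; at y = +118 mm the hinge tower, radius 14 mm.
- pocket1 (a point): Pocket farthest from the hinge: where the centre of a seated block lies, 40 mm above the worktop. Axes as the shaker's; a block lies with its 50 mm length along x, its 44 mm side along y. Pedestal 36 mm (x) by 48 mm, top at 32 mm; four L-shaped corner stops rise 6 mm above it, 2 mm play all round. Its x ends are open 36 mm wide between the stops, and a block overhangs the pedestal 7 mm there.
- pocket2 (a point): The same for the middle pocket, 64 mm from its neighbours.
- pocket3 (a point): The same for the pocket nearest the hinge, 60 mm from the hinge axis.
- bar (a joint): Angle of the hold-down bar: steel, 24 mm wide, 10 mm thick, underside 54 mm above the worktop, reaching 222 mm from its upright hinge axis. 0: shut against its stop, along the shaker's -y over the pockets, 6 mm above seated blocks. Grows counter-clockwise from above (free end swings away from the robot) to a stop at 1.75. Stays where left (0.08 N m friction).
- bar_handle (a point): Upright round black post near the bar's free end, 14 mm in diameter, 44 mm tall, 205 mm from the hinge axis; this point is on its axis 18 mm below its top (90 mm above the worktop). Moves with the bar.
- knob_grip (a point): Clutch knob on the bar, 112 mm from the hinge axis: black grip wing 54 x 12 mm, 26 mm tall, on a 40 mm disc. Point on its upright turning axis, 11 mm below the wing's top; x runs along the wing. Clockwise from above it drives a screw that turns lightly (0.05 N m) for 1.0 to 2.2 rad, then seats; the clutch then clicks at 0.3 N m. Turning so presses the bar to its stop. May need several grips.
- clutch (a joint): How far the knob has slipped past the screw, rad clockwise; 0 while both turn together. Once the screw is seated the knob gives way at a steady 0.3 N m and slips: the first click comes at 0.2 rad of slip, the second at 0.8. It stays where it is left. A brass pin, 8 mm across, flush in the middle of the wing's top at first, rises 12 mm per rad of slip: 2.4 mm up at the first click.
- rack: Fixed grey rack, 34 mm (x) by 190 mm (y), base 8 mm thick, with three stalls 64 mm apart along y: pairs of upright walls, 19 mm apart, tops 24 mm above the worktop, that hold a block standing on edge. Origin: centre of its footprint. The blocks' ends stick out about 8 mm beyond it in x on both sides.
- block1_c (a point): Centre of an aluminium heater block, 50 x 16 x 44 mm, 90 g; may be absent. Its x runs along the 50 mm length, z along the 44 mm side (up while it stands in the rack), y across the thickness. The face toward +y has six round wells (dark discs, two rows of three); the other is plain. In the rack the wells may face either way.
- block2_c (a point): The same kind of block, with the same axes; may be absent.
- block3_c (a point): The same kind of block, with the same axes; may be absent.
- timer_key (a point): Centre of the top of the round red start key, 12 mm across, of the loose white bench timer (67 x 63 x 19 mm): 19 mm above the worktop, 3 mm proud of the case, goes down 1.2 mm. The timer may get shifted.
- timer_start_key (a joint): Travel of the start key: 0 up, 0.0012 m fully down; springs back.
- dish: Round petri dish, 92 mm in diameter, 16 mm tall, a bystander. Origin under its centre.
- vial: Small bottle, 32 mm in diameter, 62 mm tall, a bystander. Origin under its centre.
- tweezers: Thin steel forceps lying flat, 126 mm long, 7 mm tall, a bystander. Origin under its middle.
Things that resemble listed ones, but are neither listed nor needed, are in the scene too. What is shaped like the part that bears block3_c but green or orange is not meant.

How it is judged:
By the outcome, as a careful person would: the job done as asked, in the order asked, and still so for the second after the job is handed in, with the robot touching nothing.
Of block1, block2, block3 only 2 to 3 are there at a start; the rules pass over those that are not, and their reading is None.
At some moment in a run one of timer may be knocked a few centimetres aside while the robot is not near it.
Once in a run the grip may slacken for a moment while it holds something.
It also fails if it takes over 210 s, if anything falls off the work surface, if the arm or the gripper's body presses on something with over 40 N, if the wrist force passes 120 N, or if a joint passes its speed limit or range.

ROBOT

A 6-joint arm with a two-finger parallel gripper is mounted at the origin on a cart in front of the work surface, level with it; the furniture and walls round the work are solid. World frame = base frame: x ahead of the robot, y to its left, z up, the work surface at z = 0. Lengths are in m, angles in rad, forces in N, time in s.
With the tool pointing down it reaches from about 0.275 to 0.75 m from the base axis. Payload 10.2 kg.
Tool frame: the origin (TCP) lies on the centre line of the jaws, within the pads' length; the fingertips stand 25 mm ahead of it and the grasp point (between the pads) lies 6 mm ahead of it; z points along the fingers, y is the direction in which the jaws open and shut (so a half turn about z gives the same grasp; the last joint's range is limited). The gripper opens to 88 mm and grips with 3 to 60 N. Pads are 18 mm wide; open, the fingers measure 123 mm over their backs; the gripper's body (75 mm by 187 mm) begins 45 mm behind the grasp point.
Start: joints at [0.945, 0.313, 1.498, -0, 1.331, -0.223], TCP at [0.206, 0.483, 0.264] pointing down, gripper open.
Joint ranges: [-2.94, 2.94], [-0.97, 2.17], [0.19, 2.56], [-1.23, 4.37], [0.02, 3.11], [-2.88, 2.88]. Speed limits (rad/s): [2.39, 2.39, 3.01, 3.14, 3.14, 3.14].

INTERFACE

Orientations are given as a unit quaternion [x, y, z, w].
In Python, from station import status, vision, ctrl gives the robot as it stands. The module is installed in compiled form; this text tells all that it offers.
- The arm moves only by the tool play_rows, never from a script. Its argument "rows" is a list of rows, each an object of numbers: "tx", "ty", "tz": the shift along the tool's x, y, z as a fraction of full scale; "wx", "wy", "wz": the turn, a rotation vector about the tool's x, y, z as a fraction of full scale; "fingers": the gripper command: -1 is shut, 1 is fully open, values between are in proportion. A call has 1 to 20 rows; each row is the pose to reach, as a shift and turn from the pose commanded when the call began, along the tool's axes at that moment, turning the shorter way round; what a row does not reach only later rows make up. Full scale, the value 1, is 400 mm for a shift and 180 degrees for a turn. A row lasts 1/8 s, in which the tool goes at most 62.5 mm and 10.7 degrees, less where a joint would pass 70% of its speed; a pose out of reach is approached as far as the arm can. A call with a number of a shift or a turn outside -1 to 1 is refused whole. A call with a gripper value outside its range is refused whole. The fingers move at their own pace and stop on an object; "grip_force" is the grip in N (left out, the last holds). Time passes only in rows, so rows that repeat a pose let the fingers close. It gives the time, the measured TCP pose, the force and the opening at its end, in the units of the state.
- status.sense(): the state, without advancing time (a new reading comes with each control period).
- vision.grab_frame(name): name is "scene" or "top" or "wrist"; returns a dict with "color" (400x640x3 uint8, red, green, blue), "depth" (400x640 float32, m along the optical axis (not along the pixel's ray), 0 where there is no reading), "intrinsics" (3x3 intrinsics, pixels), "R" (3x3) and "t" (3): a world point X has camera coordinates R X + t. Camera axes: x right, y down, z forward; pixel columns grow to the right and rows downward; lengths in m; the calibration is good to about 2 mm. A picture is of the moment at which its call begins.
- ctrl.close_job(): hands the job in, once; it reports no verdict.
The state is a dict: "time": time; "q": joint angles; "qd": joint speeds; "joint_efforts": joint torques, N m; "ee_pos": TCP position; "tool_rot": TCP orientation; "contact_force": force on the tool from outside, world axes, zero at the start; "moment": the same for the moment, N m; "grip_width": finger opening in m.
Only numpy, scipy, OpenCV 4.12 (cv2) and the standard library are available. Lean on these libraries where they do the work, as an engineer would, in place of code of your own. Each camera call takes 0.05 s, during which the arm holds its last target.

## Working session

There is one attempt and no reset: what is moved stays moved. The work goes in short steps, Python scripts to look and compute and a tool call to move; the robot and the scene stay as the last step left them, time stands still between calls to the robot, and variables do not carry over. Pictures are saved under pics/ and viewed, and the job is handed in when it is done.

Besides the shell and the picture viewer there is one more tool, called after ">>>" by a JSON object that holds its "name" and its "arguments", one argument or row to a line. play_rows: Moves the arm, as the interface text tells. Its arguments: {"type":"object","properties":{"rows":{"type":"array"},"grip_force":{"type":"number"}},"required":["rows"]}

```bash
ls; mkdir -p pics; cat > h.py <<'E'
import numpy as np, cv2
from station import status, vision, ctrl
def grab(n,save=None):
    f=vision.grab_frame(n)
    if save: cv2.imwrite('pics/'+save,cv2.cvtColor(f['color'],cv2.COLOR_RGB2BGR))
    return f
def ray(f,u,v,z):
    K=np.array(f['intrinsics']);R=np.array(f['R']);t=np.array(f['t'])
    c=-R.T@t; d=R.T@np.linalg.inv(K)@np.array([u,v,1.])
    return c+d*(z-c[2])/d[2]
def cloud(f):
    K=np.array(f['intrinsics']);R=np.array(f['R']);t=np.array(f['t'])
    d=f['depth'];v,u=np.mgrid[0:d.shape[0],0:d.shape[1]]
    p=np.stack([(u-K[0,2])/K[0,0]*d,(v-K[1,2])/K[1,1]*d,d],-1)
    P=(p-t)@R
    P[d==0]=np.nan
    return P
def proj(f,X):
    K=np.array(f['intrinsics']);R=np.array(f['R']);t=np.array(f['t'])
    c=K@(R@np.array(X)+t); return c[:2]/c[2]
E
python3 - <<'E'
from h import *
print(status.sense())
for n in ['scene','top','wrist']:
    f=grab(n,n+'0.png'); print(n,-np.array(f['R']).T@f['t'],f['intrinsics'][0],f['R'])
E
```

```text
pics
{'time': 0.0, 'q': array([ 9.44584601e-01,  3.13455277e-01,  1.49845655e+00, -1.66845247e-05,
        1.33099165e+00, -2.23406551e-01]), 'qd': array([ 0.00104   ,  0.00030679, -0.00074265, -0.00102594, -0.00093879,
       -0.00029195]), 'joint_efforts': array([-5.89985466e-04, -4.02210367e+01, -2.52277672e+01,  6.94335275e-02,
        3.51055129e-02, -9.87307703e-05]), 'ee_pos': array([0.20568495, 0.48279003, 0.26315102]), 'tool_rot': array([ 2.00041774e-01,  9.79787150e-01, -6.00497190e-04, -2.62744191e-04]), 'contact_force': array([-0.36549793,  0.4901466 , -1.22723594]), 'moment': array([ 0.00935139, -0.01716353,  0.0305212 ]), 'grip_width': 0.08826071982093499}
scene [-0.14847267 -0.74569493  1.01579634] [457.30185407   0.         323.71249944] [[ 6.87332617e-01 -7.26342717e-01  3.60266487e-04]
 [-5.19122117e-01 -4.91588125e-01 -6.99180479e-01]
 [ 5.08021752e-01  4.80382527e-01 -7.14945122e-01]]
top [ 0.42604298 -0.11662045  1.40729863] [429.98493027   0.         319.83528975] [[ 0.01620256 -0.99976705  0.01425894]
 [-0.99641924 -0.01732858 -0.08275522]
 [ 0.08298303 -0.01286703 -0.99646789]]
wrist [0.14026262 0.51147363 0.38444806] [325.32647106   0.         317.49777332] [[ 0.39193972  0.91998925 -0.00174471]
 [ 0.88447927 -0.37628836  0.27586861]
 [ 0.25313964 -0.10966702 -0.96119377]]
```

View pics/top0.png

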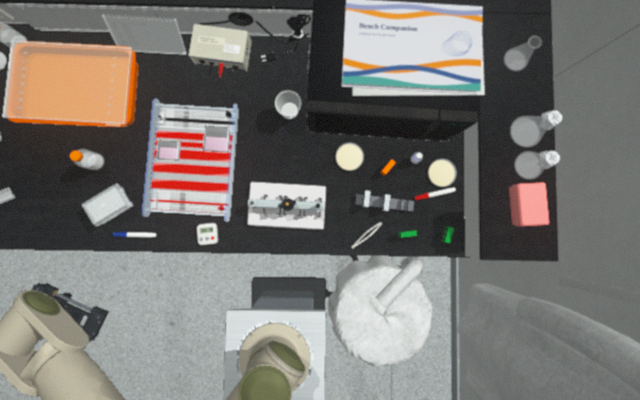

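View pics/scene0.png

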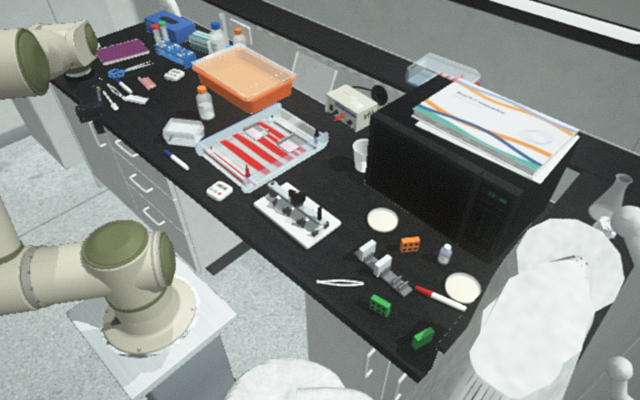

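View pics/wrist0.png

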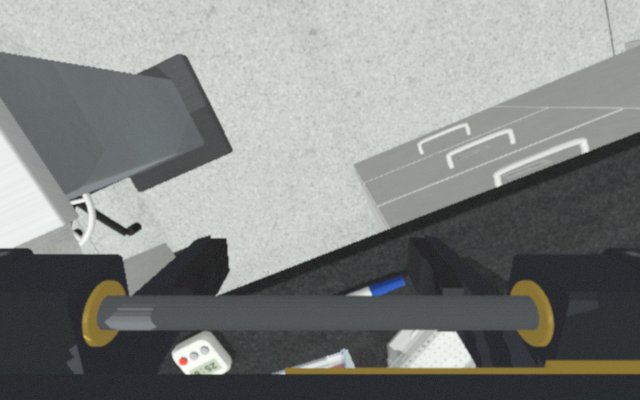

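```bash
python3 - <<'E'
import cv2
a=cv2.imread('pics/top0.png')[170:250,235:435]; cv2.imwrite('pics/t1.png',cv2.resize(a,None,fx=4,fy=4,interpolation=cv2.INTER_CUBIC))
a=cv2.imread('pics/scene0.png')[170:330,240:440]; cv2.imwrite('pics/s1.png',cv2.resize(a,None,fx=3.7,fy=3.7,interpolation=cv2.INTER_CUBIC))
E
```

```text
(no output)
```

View pics/t1.png

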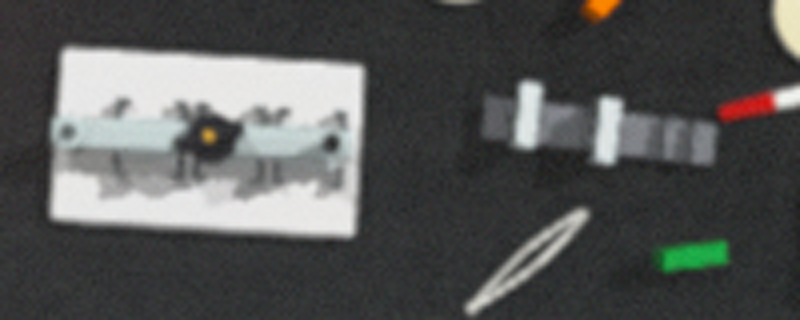

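View pics/s1.png

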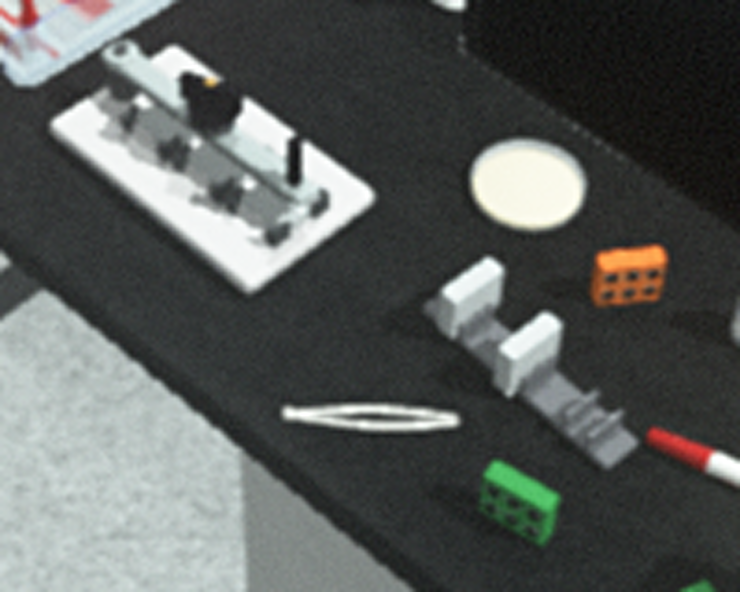

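```bash
python3 - <<'E'
from h import *
f=grab('top'); P=cloud(f)
for name,(u,v) in dict(tower=(252,203),knob=(287,204),handle=(318,206),bL=(366,200),bR=(387,202),timer=(207,234),beaker=(288,103),red=(205,150),d1=(349,157),table=(330,190)).items():
    p=P[v,u]; print(name,p.round(4))
hsv=cv2.cvtColor(f['color'],cv2.COLOR_RGB2HSV)
# white shaker at z~0.02
m=((P[...,2]>0.012)&(P[...,2]<0.03)&(hsv[...,2]>150)&(hsv[...,1]<60)).astype(np.uint8)
m[:,:240]=0;m[:,335:]=0;m[:170]=0;m[245:]=0
c=max(cv2.findContours(m,cv2.RETR_EXTERNAL,cv2.CHAIN_APPROX_NONE)[0],key=cv2.contourArea)
W=np.array([ray(f,u,v,0.02)[:2] for u,v in c[:,0]])
r=cv2.minAreaRect(W.astype(np.float32)*1000); print('shaker',r)
# bar region
for nm,lo,hi,us in [('bar',.055,.07,(240,335)),('rackblocks',.035,.06,(345,420)),('rack',.004,.03,(345,420))]:
    m=((P[...,2]>lo)&(P[...,2]<hi)); m[:,:us[0]]=0;m[:,us[1]:]=0;m[:170]=0;m[245:]=0
    n,l,s,ce=cv2.connectedComponentsWithStats(m.astype(np.uint8))
    for i in range(1,n):
        if s[i,4]>15:
            q=P[l==i]; r=cv2.minAreaRect((q[:,:2]*1000).astype(np.float32)); print(nm,s[i],np.round(r[0],1),np.round(r[1],1),r[2],q.mean(0).round(4))
E
```

```text
tower [0.4909 0.0766 0.0663]
knob [ 0.4878 -0.0347  0.1043]
handle [nan nan nan]
bL [ 0.507  -0.2803  0.0547]
bR [ 0.5018 -0.3466  0.0551]
timer [0.3915 0.2243 0.0188]
beaker [ 0.8302 -0.0238 -0.0012]
red [0.6611 0.238  0.0304]
d1 [ 0.65   -0.2287  0.0106]
table [ 0.5413 -0.1683 -0.0017]
shaker ((487.57568359375, -27.18169403076172), (243.6935272216797, 137.8953399658203), 87.62251281738281)
bar [247 199  35   9 237] [491.5  39.7] [ 25.2 106.5] 0.7781535387039185 [0.4904 0.0407 0.0643]
bar [293 202  30   9 194] [486.1 -96.7] [90.7 24.2] 88.3152847290039 [ 0.4856 -0.0957  0.064 ]
rackblocks [382 170   7   5  24] [ 598.7 -341.7] [12.8 19.4] 0.4056127071380615 [ 0.6003 -0.3409  0.0429]
rackblocks [363 191   7  16  92] [ 511.8 -281.3] [16.4 49.2] 84.77902221679688 [ 0.5119 -0.2807  0.0514]
rackblocks [383 195   7  16  94] [ 500.3 -344.7] [17.4 49. ] 86.15485382080078 [ 0.5008 -0.3438  0.0502]
rackblocks [400 231  16   7  84] [ 402.2 -414.4] [16.4 48.8] 6.2003607749938965 [ 0.4021 -0.4142  0.0433]
rack [355 194   9  13  83] [ 509.4 -262. ] [24.4 40.1] 88.41730499267578 [ 0.51   -0.2626  0.013 ]
rack [369 195  15  16 146] [ 504.8 -315.2] [44.6 49.6] 83.82054901123047 [ 0.5046 -0.3181  0.0123]
rack [413 195   7   6  25] [ 519.1 -450.8] [15.3 19.6] 41.972381591796875 [ 0.5198 -0.4503  0.0123]
rack [389 198  25  14 238] [ 496.6 -399.3] [83.  39.3] 86.35040283203125 [ 0.496  -0.4006  0.0108]
rack [374 222   7   9  21] [ 425.5 -324. ] [16.3 30.1] 76.89147186279297 [ 0.4249 -0.3249  0.0057]
rack [356 235  11  10  34] [ 380.3 -269. ] [16.1 39.5] 42.52690887451172 [ 0.3821 -0.2709  0.0062]
```

```bash
cat >> h.py <<'E'
from scipy.spatial.transform import Rotation as Rn
def down(psi,tilt=0,axis=None):
    "tool z down, tool y at angle psi(deg); tilt deg about world vector along tool y (right-hand)"
    p=np.radians(psi); y=np.array([np.cos(p),np.sin(p),0]); z=np.array([0,0,-1.]); x=np.cross(y,z)
    R=Rn.from_matrix(np.stack([x,y,z],1))
    return Rn.from_rotvec(y*np.radians(tilt))*R
def rows(targets, base=None):
    "targets: list of (pos,Rot); print fractions relative to current"
    s=status.sense(); p0=np.array(s['ee_pos']); R0=Rn.from_quat(s['tool_rot'])
    if base is not None: p0,R0=base
    for p,R in targets:
        d=R0.inv().apply(np.array(p)-p0)/0.4
        w=(R0.inv()*R).as_rotvec()/np.pi
        print('tx %.4f ty %.4f tz %.4f wx %.4f wy %.4f wz %.4f'%(*d,*w), '| rows>=%.1f'%max(np.linalg.norm(d)*400/62.5,np.linalg.norm(w)*180/10.7))
HINGE=np.array([0.492,0.0777]); YD=np.array([0.0415,0.999]); XD=np.array([0.999,-0.0415])
E
python3 - <<'E'
from h import *
H=HINGE-0.205*YD; print(H)
rows([((H[0],H[1],0.25),down(0)),((H[0],H[1],0.14),down(0))])
E
```

```text
[ 0.4834925 -0.127095 ]
tx -1.2366 ty -1.1307 tz 0.0341 wx -0.0002 wy 0.0001 wz 0.3718 | rows>=10.7
tx -1.2366 ty -1.1305 tz 0.3091 wx -0.0002 wy 0.0001 wz 0.3718 | rows>=10.9
```

>>> {"name": "play_rows", "arguments": {
  "rows": [
    {"tx":-0.3,"ty":-0.28,"tz":0.02,"wz":0.1,"fingers":0},
    {"tx":-0.618,"ty":-0.565,"tz":0.034,"wz":0.186,"fingers":0},
    {"tx":-0.618,"ty":-0.565,"tz":0.034,"wz":0.186,"fingers":0},
    {"tx":-0.618,"ty":-0.565,"tz":0.034,"wz":0.186,"fingers":0},
    {"tx":-0.618,"ty":-0.565,"tz":0.034,"wz":0.186,"fingers":0},
    {"tx":-0.618,"ty":-0.565,"tz":0.034,"wz":0.186,"fingers":0},
    {"tx":-0.618,"ty":-0.565,"tz":0.034,"wz":0.186,"fingers":0},
    {"tx":-0.618,"ty":-0.565,"tz":0.034,"wz":0.186,"fingers":0}
  ]
}}

```text
$.rows[0]: bad value
```

```bash
python3 - <<'E'
from h import *
s=status.sense();print(s['ee_pos'],s['q'],s['grip_width'],s['contact_force'])
H=HINGE-0.205*YD
rows([((H[0],H[1],0.22),down(0))])
E
```

```text
[0.20574391 0.48288333 0.26341013] [ 9.44598951e-01  3.13212871e-01  1.49809786e+00 -1.87147426e-05
  1.33099474e+00 -2.23403586e-01] 0.08794732540469241 [ 0.71428553  0.38877048 -0.74809265]
tx -1.2366 ty -1.1306 tz 0.1091 wx -0.0002 wy 0.0001 wz 0.3718 | rows>=10.7
```

>>> {"name": "play_rows", "arguments": {
  "rows": [
    {"tx":-0.1,"ty":-0.1,"tz":0.0,"wx":0,"wy":0,"wz":0.05,"fingers":0.0},
    {"tx":-0.618,"ty":-0.565,"tz":0.034,"wx":0,"wy":0,"wz":0.186,"fingers":0.0},
    {"tx":-0.618,"ty":-0.565,"tz":0.034,"wx":0,"wy":0,"wz":0.186,"fingers":0.0},
    {"tx":-0.618,"ty":-0.565,"tz":0.034,"wx":0,"wy":0,"wz":0.186,"fingers":0.0},
    {"tx":-0.618,"ty":-0.565,"tz":0.034,"wx":0,"wy":0,"wz":0.186,"fingers":0.0},
    {"tx":-0.618,"ty":-0.565,"tz":0.034,"wx":0,"wy":0,"wz":0.186,"fingers":0.0},
    {"tx":-0.618,"ty":-0.565,"tz":0.034,"wx":0,"wy":0,"wz":0.186,"fingers":0.0},
    {"tx":-0.618,"ty":-0.565,"tz":0.034,"wx":0,"wy":0,"wz":0.186,"fingers":0.0}
  ]
}}

```text
time: 1.2
ee_pos: [0.3443, 0.1788, 0.2501]
tool_rot: [0.474, 0.881, 0.0, -0.0]
contact_force: [0.0, -0.2, -0.7]
grip_width: 0.0439
```

```bash
python3 - <<'E'
from h import *
s=status.sense();print(s['ee_pos'],s['q'],s['grip_width'],s['contact_force'])
H=HINGE-0.205*YD
rows([((H[0],H[1],0.22),down(0))])
E
```

```text
[0.34430918 0.17879078 0.25012993] [ 1.74354952e-01  1.68155587e-02  1.88792273e+00  2.45773279e-04
  1.23700602e+00 -4.09764898e-01] 0.04394535659509236 [ 0.02825705 -0.21113689 -0.6658676 ]
tx -0.8298 ty -0.1314 tz 0.0751 wx -0.0000 wy -0.0001 wz 0.1859 | rows>=5.4
```

>>> {"name": "play_rows", "arguments": {
  "rows": [
    {"tx":-0.4,"ty":-0.066,"tz":0.04,"wx":0,"wy":0,"wz":0.09,"fingers":0.0},
    {"tx":-0.83,"ty":-0.131,"tz":0.075,"wx":0,"wy":0,"wz":0.186,"fingers":0.0},
    {"tx":-0.83,"ty":-0.131,"tz":0.075,"wx":0,"wy":0,"wz":0.186,"fingers":0.0},
    {"tx":-0.83,"ty":-0.131,"tz":0.075,"wx":0,"wy":0,"wz":0.186,"fingers":0.0},
    {"tx":-0.83,"ty":-0.131,"tz":0.075,"wx":0,"wy":0,"wz":0.186,"fingers":0.0},
    {"tx":-0.83,"ty":-0.131,"tz":0.075,"wx":0,"wy":0,"wz":0.186,"fingers":0.0},
    {"tx":-0.83,"ty":-0.131,"tz":0.075,"wx":0,"wy":0,"wz":0.186,"fingers":0.0},
    {"tx":-0.83,"ty":-0.131,"tz":0.075,"wx":0,"wy":0,"wz":0.186,"fingers":0.0}
  ]
}}

```text
time: 2.2
ee_pos: [0.4838, -0.126, 0.2202]
tool_rot: [0.707, 0.708, 0.0, -0.0]
contact_force: [-0.3, 0.0, 0.6]
grip_width: 0.0437
```

```bash
python3 - <<'E'
from h import *
s=status.sense();print(s['ee_pos'],s['q'],s['grip_width'],s['contact_force'])
f=grab('wrist','w1.png')
H=HINGE-0.205*YD
print(proj(f,[H[0],H[1],.108]),proj(f,[HINGE[0],HINGE[1],.064]),proj(f,[*(HINGE-.112*YD),.104]))
E
```

```text
[ 0.4837583  -0.12599923  0.22015291] [-4.89696924e-01  2.97541024e-01  1.63705198e+00  2.33180928e-04
  1.20749432e+00 -4.90951359e-01] 0.04373946501026504 [-0.25474546  0.03800153  0.56445685]
[317.43968096 204.70595784] [329.88922003 -90.31829131] [323.25137575  73.31398051]
```

View pics/w1.png

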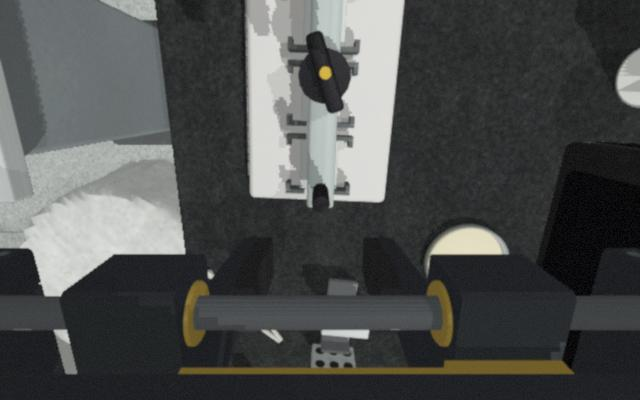

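```bash
python3 - <<'E'
from h import *
f=grab('wrist','w1.png')
print(ray(f,321,193,.108), ray(f,325,73,.104))
P=cloud(f)
print(P[192,321],P[73,325],P[193:200,321])
g=f['color'].astype(int); hsv=cv2.cvtColor(f['color'],cv2.COLOR_RGB2HSV)
a=cv2.imread('pics/w1.png')[0:380,230:430]; cv2.imwrite('pics/w1c.png',cv2.resize(a[240:380],None,fx=4,fy=4,interpolation=cv2.INTER_CUBIC))
E
```

```text
[ 0.48614291 -0.11807866  0.108     ] [ 0.48854913 -0.03403331  0.104     ]
[ 0.48626093 -0.12031822  0.09685074] [ 0.48846318 -0.03438422  0.10812227] [[ 0.48621092 -0.11978317  0.10176303]
 [ 0.48618646 -0.11986778  0.10432278]
 [ 0.48617175 -0.12018799  0.10598527]
 [ 0.4861673  -0.12076533  0.10670584]
 [ 0.4861544  -0.12111878  0.10819588]
 [ 0.48616325 -0.12203873  0.10770217]
 [ 0.48617271 -0.12297935  0.1071539 ]]
```

View pics/w1c.png

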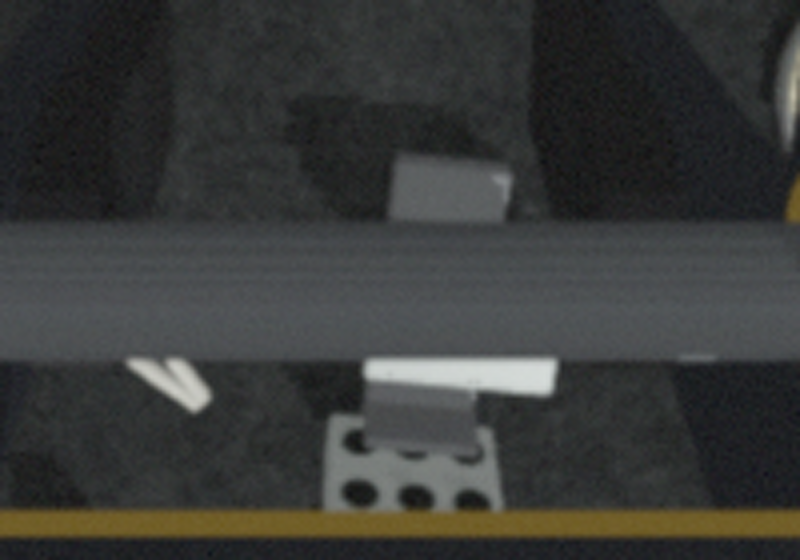

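>>> {"name": "play_rows", "arguments": {
  "rows": [
    {"tx":0.0025,"ty":0.0055,"tz":0.1,"wx":0,"wy":0,"wz":0,"fingers":0.0},
    {"tx":0.0025,"ty":0.0055,"tz":0.31,"wx":0,"wy":0,"wz":0,"fingers":0.0},
    {"tx":0.0025,"ty":0.0055,"tz":0.31,"wx":0,"wy":0,"wz":0,"fingers":0.0},
    {"tx":0.0025,"ty":0.0055,"tz":0.31,"wx":0,"wy":0,"wz":0,"fingers":0.0},
    {"tx":0.0025,"ty":0.0055,"tz":0.31,"wx":0,"wy":0,"wz":0,"fingers":-1},
    {"tx":0.0025,"ty":0.0055,"tz":0.31,"wx":0,"wy":0,"wz":0,"fingers":-1},
    {"tx":0.0025,"ty":0.0055,"tz":0.31,"wx":0,"wy":0,"wz":0,"fingers":-1},
    {"tx":0.0025,"ty":0.0055,"tz":0.31,"wx":0,"wy":0,"wz":0,"fingers":-1},
    {"tx":0.0025,"ty":0.0055,"tz":0.31,"wx":0,"wy":0,"wz":0,"fingers":-1}
  ],
  "grip_force": 15
}}

```text
time: 3.42
ee_pos: [0.4864, -0.1268, 0.0967]
tool_rot: [0.707, 0.707, 0.0, 0.001]
contact_force: [-0.4, 0.7, 6.2]
grip_width: 0.0132
```

```bash
python3 - <<'E'
from h import *
s=status.sense();print(s['ee_pos'],s['q'],s['grip_width'],s['contact_force'],s['moment'])
p=s['ee_pos']; h=np.array([0.4915,0.078]); r=p[:2]-h; print(np.linalg.norm(r))
T=[]
for a in np.arange(0.12,1.6,0.12):
    q=Rn.from_euler('z',a).apply([*r,0])[:2]+h
    T.append(((*q,p[2]),Rn.from_euler('z',a)*Rn.from_quat(s['tool_rot']))); 
print(T[-1][0]); rows(T)
E
```

```text
[ 0.4863827  -0.12684387  0.09669642] [-4.88651129e-01  4.67358541e-01  1.76013069e+00  1.48987327e-04
  9.12978609e-01 -4.88071427e-01] 0.013166856474563456 [-0.37311424  0.66170274  6.22810865] [0.10699344 0.13490276 0.00152261]
0.20490778193833598
(np.float64(0.6962766880120921), np.float64(0.07067148407336604), np.float64(0.09669642258782213))
tx 0.0022 ty 0.0614 tz 0.0001 wx -0.0000 wy 0.0000 wz -0.0382 | rows>=0.6
tx 0.0117 ty 0.1221 tz 0.0001 wx -0.0000 wy 0.0001 wz -0.0764 | rows>=1.3
tx 0.0284 ty 0.1812 tz 0.0002 wx -0.0000 wy 0.0001 wz -0.1146 | rows>=1.9
tx 0.0521 ty 0.2379 tz 0.0002 wx -0.0001 wy 0.0002 wz -0.1528 | rows>=2.6
tx 0.0824 ty 0.2913 tz 0.0003 wx -0.0001 wy 0.0002 wz -0.1910 | rows>=3.2
tx 0.1189 ty 0.3408 tz 0.0003 wx -0.0001 wy 0.0002 wz -0.2292 | rows>=3.9
tx 0.1610 ty 0.3855 tz 0.0003 wx -0.0001 wy 0.0003 wz -0.2674 | rows>=4.5
tx 0.2082 ty 0.4248 tz 0.0004 wx -0.0001 wy 0.0003 wz -0.3056 | rows>=5.1
tx 0.2598 ty 0.4582 tz 0.0004 wx -0.0001 wy 0.0004 wz -0.3438 | rows>=5.8
tx 0.3149 ty 0.4853 tz 0.0004 wx -0.0002 wy 0.0004 wz -0.3820 | rows>=6.4
tx 0.3730 ty 0.5055 tz 0.0004 wx -0.0002 wy 0.0004 wz -0.4202 | rows>=7.1
tx 0.4330 ty 0.5186 tz 0.0004 wx -0.0002 wy 0.0005 wz -0.4584 | rows>=7.7
tx 0.4941 ty 0.5244 tz 0.0003 wx -0.0002 wy 0.0005 wz -0.4966 | rows>=8.4
```

>>> {"name": "play_rows", "arguments": {
  "rows": [
    {"tx":0.002,"ty":0.061,"tz":0,"wx":0,"wy":0,"wz":-0.038,"fingers":-1},
    {"tx":0.012,"ty":0.122,"tz":0,"wx":0,"wy":0,"wz":-0.076,"fingers":-1},
    {"tx":0.028,"ty":0.181,"tz":0,"wx":0,"wy":0,"wz":-0.115,"fingers":-1},
    {"tx":0.052,"ty":0.238,"tz":0,"wx":0,"wy":0,"wz":-0.153,"fingers":-1},
    {"tx":0.082,"ty":0.291,"tz":0,"wx":0,"wy":0,"wz":-0.191,"fingers":-1},
    {"tx":0.119,"ty":0.341,"tz":0,"wx":0,"wy":0,"wz":-0.229,"fingers":-1},
    {"tx":0.161,"ty":0.3855,"tz":0,"wx":0,"wy":0,"wz":-0.267,"fingers":-1},
    {"tx":0.208,"ty":0.425,"tz":0,"wx":0,"wy":0,"wz":-0.306,"fingers":-1},
    {"tx":0.26,"ty":0.458,"tz":0,"wx":0,"wy":0,"wz":-0.344,"fingers":-1},
    {"tx":0.315,"ty":0.485,"tz":0,"wx":0,"wy":0,"wz":-0.382,"fingers":-1},
    {"tx":0.373,"ty":0.5055,"tz":0,"wx":0,"wy":0,"wz":-0.42,"fingers":-1},
    {"tx":0.433,"ty":0.519,"tz":0,"wx":0,"wy":0,"wz":-0.458,"fingers":-1},
    {"tx":0.494,"ty":0.524,"tz":0,"wx":0,"wy":0,"wz":-0.497,"fingers":-1},
    {"tx":0.494,"ty":0.524,"tz":0,"wx":0,"wy":0,"wz":-0.497,"fingers":-1},
    {"tx":0.494,"ty":0.524,"tz":0,"wx":0,"wy":0,"wz":-0.497,"fingers":-1}
  ]
}}

```text
time: 5.3
ee_pos: [0.6961, 0.0702, 0.0968]
tool_rot: [0.006, 1.0, -0.0, 0.001]
contact_force: [-0.5, 0.4, 4.7]
grip_width: 0.0133
```

```bash
python3 - <<'E'
from h import *
s=status.sense();print(s['ee_pos'],s['q'],s['grip_width'],s['contact_force'],s['moment'])
f=grab('top','t2.png');a=cv2.imread('pics/t2.png')[100:260,200:440]; cv2.imwrite('pics/t2c.png',cv2.resize(a,None,fx=3.3,fy=3.3,interpolation=cv2.INTER_CUBIC))
E
```

```text
[0.69613131 0.07021505 0.09675996] [-6.64059933e-02  8.48044067e-01  1.07008695e+00 -2.21460082e-04
  1.22220237e+00 -1.62507794e+00] 0.013292077902030826 [-0.54055553  0.44265926  4.71104118] [ 0.11382886 -0.02930012  0.02125128]
```

View pics/t2c.png

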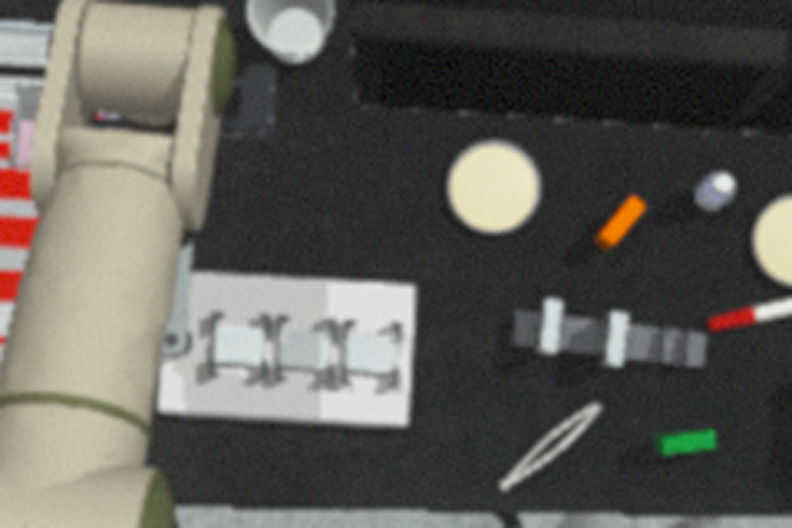

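>>> {"name": "play_rows", "arguments": {
  "rows": [
    {"tx":0,"ty":0,"tz":0,"wx":0,"wy":0,"wz":0,"fingers":-0.2},
    {"tx":0,"ty":0,"tz":0,"wx":0,"wy":0,"wz":0,"fingers":-0.2},
    {"tx":0,"ty":0,"tz":0,"wx":0,"wy":0,"wz":0,"fingers":-0.2},
    {"tx":0,"ty":0,"tz":-0.1,"wx":0,"wy":0,"wz":0,"fingers":-0.2},
    {"tx":0,"ty":0,"tz":-0.35,"wx":0,"wy":0,"wz":0,"fingers":-0.2},
    {"tx":0,"ty":0,"tz":-0.35,"wx":0,"wy":0,"wz":0,"fingers":0.6},
    {"tx":0,"ty":0,"tz":-0.35,"wx":0,"wy":0,"wz":0,"fingers":0.6}
  ]
}}

```text
time: 6.22
ee_pos: [0.6965, 0.0706, 0.2395]
tool_rot: [0.005, 1.0, -0.0, 0.003]
contact_force: [-0.9, -0.3, -0.3]
grip_width: 0.0527
```

```bash
python3 - <<'E'
from h import *
s=status.sense();print(s['ee_pos'],s['q'],s['grip_width'],s['contact_force'],s['moment'])
rows([((.505,-.25,.25),down(-4))])
f=grab('scene','s2.png');a=cv2.imread('pics/s2.png')[220:330,340:440]; cv2.imwrite('pics/s2c.png',cv2.resize(a,None,fx=5,fy=5,interpolation=cv2.INTER_CUBIC))
E
```

```text
[0.69654173 0.07063383 0.23947588] [-6.58218865e-02  7.36606138e-01  8.97499055e-01 -2.03874268e-05
  1.50161889e+00 -1.62627025e+00] 0.05271570448874666 [-0.89800521 -0.34428801 -0.31053707] [ 0.01667859 -0.02439762  0.05702878]
tx 0.4704 ty -0.8065 tz -0.0288 wx 0.0014 wy 0.0015 wz 0.5189 | rows>=8.7
```

View pics/s2c.png

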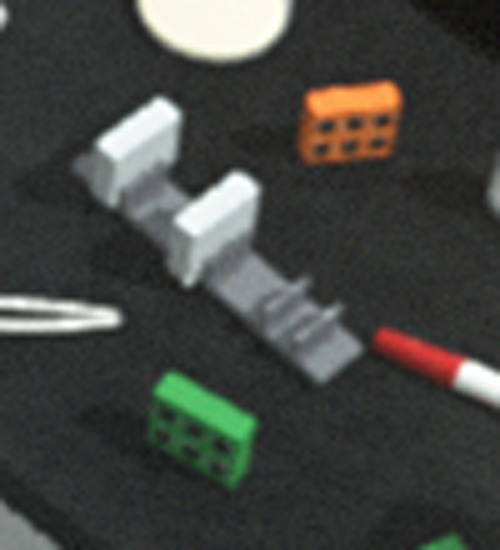

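>>> {"name": "play_rows", "arguments": {
  "rows": [
    {"tx":0.1,"ty":-0.2,"tz":-0.02,"wx":0,"wy":0,"wz":0.1,"fingers":1},
    {"tx":0.47,"ty":-0.806,"tz":-0.029,"wx":0,"wy":0,"wz":0.519,"fingers":1},
    {"tx":0.47,"ty":-0.806,"tz":-0.029,"wx":0,"wy":0,"wz":0.519,"fingers":1},
    {"tx":0.47,"ty":-0.806,"tz":-0.029,"wx":0,"wy":0,"wz":0.519,"fingers":1},
    {"tx":0.47,"ty":-0.806,"tz":-0.029,"wx":0,"wy":0,"wz":0.519,"fingers":1},
    {"tx":0.47,"ty":-0.806,"tz":-0.029,"wx":0,"wy":0,"wz":0.519,"fingers":1},
    {"tx":0.47,"ty":-0.806,"tz":-0.029,"wx":0,"wy":0,"wz":0.519,"fingers":1},
    {"tx":0.47,"ty":-0.806,"tz":-0.029,"wx":0,"wy":0,"wz":0.519,"fingers":1},
    {"tx":0.47,"ty":-0.806,"tz":-0.029,"wx":0,"wy":0,"wz":0.519,"fingers":1},
    {"tx":0.47,"ty":-0.806,"tz":-0.029,"wx":0,"wy":0,"wz":0.519,"fingers":1},
    {"tx":0.47,"ty":-0.806,"tz":-0.029,"wx":0,"wy":0,"wz":0.519,"fingers":1},
    {"tx":0.47,"ty":-0.806,"tz":-0.029,"wx":0,"wy":0,"wz":0.519,"fingers":1}
  ]
}}

```text
time: 7.78
ee_pos: [0.5045, -0.2497, 0.2473]
tool_rot: [0.731, 0.683, -0.0, -0.0]
contact_force: [-0.1, -0.5, -0.3]
grip_width: 0.0881
```

```bash
python3 - <<'E'
from h import *
s=status.sense();print(s['ee_pos'],s['tool_rot'],s['q'],s['grip_width'])
f=grab('wrist','w2.png'); np.savez('w2.npz',**f)
E
```

```text
[ 0.50447672 -0.24968414  0.24732979] [ 7.30843801e-01  6.82544662e-01 -6.84662514e-05 -3.42752405e-04] [-6.67689483e-01  4.09035600e-01  1.40553186e+00 -3.26085241e-05
  1.32772352e+00 -5.99363036e-01] 0.08809997299684832
```

View pics/w2.png

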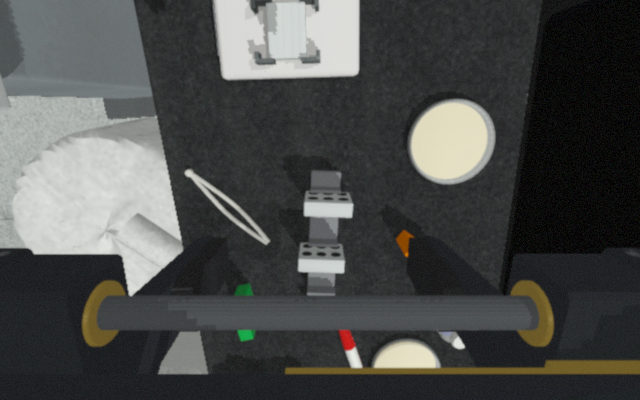

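```bash
python3 - <<'E'
from h import *
f=dict(np.load('w2.npz')); P=cloud(f); g=cv2.cvtColor(f['color'],cv2.COLOR_RGB2GRAY)
print(g[210,300:356:4],g[265,294:350:4],g[190:222:2,328])
m=(P[...,2]>.047)&(P[...,2]<.058)&(g>150); m[:180]=0;m[285:]=0;m[:,:290]=0;m[:,360:]=0
n,l,s,ce=cv2.connectedComponentsWithStats(m.astype(np.uint8))
for i in range(1,n):
    if s[i,4]<60: continue
    v,u=np.nonzero(l==i)
    W=np.array([ray(f,a,b,.052)[:2] for a,b in zip(u,v)])*1000
    r=cv2.minAreaRect(W.astype(np.float32)); print(s[i],np.round(r[0],1),np.round(r[1],1),r[2], P[l==i][:,2].mean())
a=cv2.imread('pics/w2.png')[165:295,270:380]; cv2.imwrite('pics/w2c.png',cv2.resize(a,None,fx=4.5,fy=4.5,interpolation=cv2.INTER_CUBIC))
E
```

```text
[ 35 170 208 207 207 208 209 210 210 210 210 210 211 165] [ 49 153 208 208 209 209 210 210 210 210 210 210 212  57] [ 92  93  70 110  40 107 157 205 208 211 210 209 206 193 141 138]
[304 202  49  16 697] [ 512.6 -282.2] [15.7 49.4] 84.09256744384766 0.05220885772311762
[298 259  47  14 603] [ 501.2 -345.4] [15.5 49.6] 86.12311553955078 0.05221917402620948
```

View pics/w2c.png

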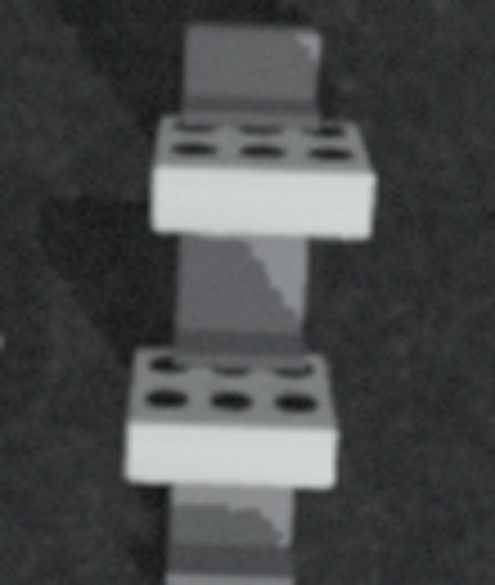

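```bash
cat >> h.py <<'E'
def tcp(c,R,ahead=.013,back=0): return np.array(c)-R.apply([0,0,1])*(ahead+back)
E
python3 - <<'E'
from h import *
f=dict(np.load('w2.npz'))
print('forceps',ray(f,268,243,.005),ray(f,188,173,.005))
R=down(-5.5,-50); c=(.5126,-.2822,.030)
for b in (.11,.08,0): print(tcp(c,R,back=b))
rows([(tcp(c,R,back=.11),R),(tcp(c,R),R)])
E
```

```text
forceps [ 0.43800845 -0.33573486  0.005     ] [ 0.35661884 -0.2435718   0.005     ]
[ 0.52163092 -0.18841032  0.10906288]
[ 0.51942826 -0.21128585  0.08977925]
[ 0.51355449 -0.27228727  0.03835624]
tx 0.1557 ty 0.0323 tz 0.3461 wx 0.0037 wy -0.2778 wz 0.0082 | rows>=4.7
tx -0.0549 ty 0.0266 tz 0.5228 wx 0.0037 wy -0.2778 wz 0.0082 | rows>=4.7
```

>>> {"name": "play_rows", "arguments": {
  "rows": [
    {"tx":0.05,"ty":0.01,"tz":0.02,"wx":0,"wy":-0.05,"wz":0.0,"fingers":0.6},
    {"tx":0.156,"ty":0.032,"tz":0.15,"wx":0.004,"wy":-0.278,"wz":0.008,"fingers":0.6},
    {"tx":0.156,"ty":0.032,"tz":0.15,"wx":0.004,"wy":-0.278,"wz":0.008,"fingers":0.6},
    {"tx":0.156,"ty":0.032,"tz":0.15,"wx":0.004,"wy":-0.278,"wz":0.008,"fingers":0.6},
    {"tx":0.156,"ty":0.032,"tz":0.15,"wx":0.004,"wy":-0.278,"wz":0.008,"fingers":0.6},
    {"tx":0.156,"ty":0.032,"tz":0.15,"wx":0.004,"wy":-0.278,"wz":0.008,"fingers":0.6},
    {"tx":0.156,"ty":0.032,"tz":0.346,"wx":0.004,"wy":-0.278,"wz":0.008,"fingers":0.6},
    {"tx":0.156,"ty":0.032,"tz":0.346,"wx":0.004,"wy":-0.278,"wz":0.008,"fingers":0.6},
    {"tx":0.156,"ty":0.032,"tz":0.346,"wx":0.004,"wy":-0.278,"wz":0.008,"fingers":0.6}
  ]
}}

```text
time: 8.95
ee_pos: [0.5217, -0.189, 0.1098]
tool_rot: [0.671, 0.609, -0.314, 0.283]
contact_force: [0.4, -0.3, 0.0]
grip_width: 0.0706
```

```bash
python3 - <<'E'
from h import *
s=status.sense();print(s['time'],s['ee_pos'],s['q'],s['grip_width'])
R=down(-5.5,-50); c=(.5126,-.2822,.030)
rows([(tcp(c,R),R)])
f=grab('scene','s3.png');a=cv2.imread('pics/s3.png')[150:350,240:480]; cv2.imwrite('pics/s3c.png',cv2.resize(a,None,fx=3,fy=3,interpolation=cv2.INTER_CUBIC))
E
```

```text
8.95 [ 0.52174256 -0.18899575  0.10977841] [-0.25298752  0.64125248  1.68124846 -1.09542475  1.01839428  0.55645399] 0.07058649131271376
tx 0.0022 ty 0.0003 tz 0.2751 wx -0.0008 wy -0.0001 wz -0.0000 | rows>=1.8
```

View pics/s3c.png

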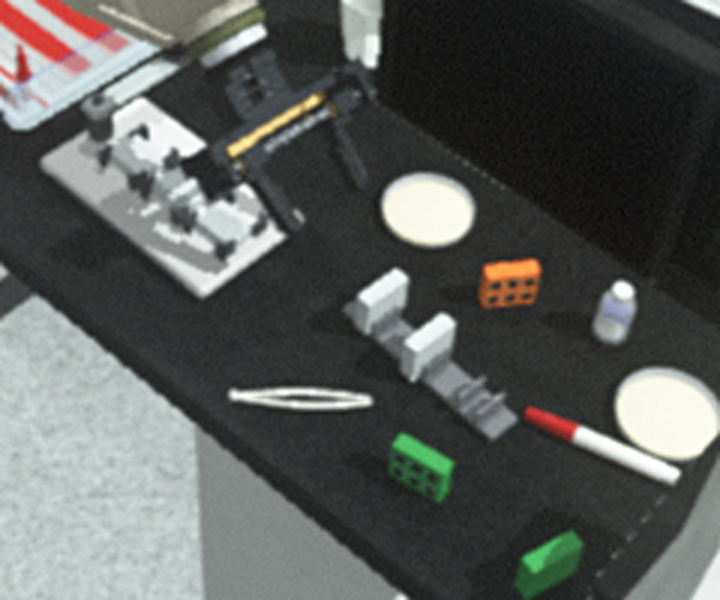

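>>> {"name": "play_rows", "arguments": {
  "rows": [
    {"tx":0.002,"ty":0,"tz":0.05,"wx":0,"wy":0,"wz":0,"fingers":0.6},
    {"tx":0.002,"ty":0,"tz":0.16,"wx":0,"wy":0,"wz":0,"fingers":0.6},
    {"tx":0.002,"ty":0,"tz":0.16,"wx":0,"wy":0,"wz":0,"fingers":0.6},
    {"tx":0.002,"ty":0,"tz":0.16,"wx":0,"wy":0,"wz":0,"fingers":0.6}
  ]
}}

```text
time: 9.5
ee_pos: [0.5172, -0.237, 0.0684]
tool_rot: [0.671, 0.609, -0.313, 0.284]
contact_force: [-0.3, -0.1, 0.3]
grip_width: 0.0704
```

```bash
python3 - <<'E'
from h import *
s=status.sense();print(s['time'],s['ee_pos'],s['q'],s['grip_width'],s['contact_force'])
R=down(-5.5,-50); c=(.5126,-.2822,.030)
rows([(tcp(c,R),R)])
E
```

```text
9.5 [ 0.51718474 -0.23700259  0.06838815] [-0.34266466  0.71515751  1.69209571 -1.1967795   0.92551351  0.62097779] 0.07037687092264905 [-0.28811487 -0.07884585  0.27428471]
tx 0.0006 ty -0.0005 tz 0.1162 wx -0.0003 wy 0.0003 wz -0.0004 | rows>=0.7
```

```bash
python3 - <<'E'
from h import *
R=down(-5.5,-42); c=(.5126,-.2822,.030)
rows([(tcp(c,R,back=.045),R),(tcp(c,R),R)])
E
```

```text
tx -0.0197 ty -0.0006 tz 0.0051 wx -0.0003 wy 0.0448 wz -0.0004 | rows>=0.8
tx -0.0039 ty -0.0005 tz 0.1165 wx -0.0003 wy 0.0448 wz -0.0004 | rows>=0.8
```

>>> {"name": "play_rows", "arguments": {
  "rows": [
    {"tx":-0.02,"ty":0,"tz":0.0,"wx":0,"wy":0.045,"wz":0,"fingers":0.6},
    {"tx":-0.02,"ty":0,"tz":0.005,"wx":0,"wy":0.045,"wz":0,"fingers":0.6},
    {"tx":-0.012,"ty":0,"tz":0.06,"wx":0,"wy":0.045,"wz":0,"fingers":0.6},
    {"tx":-0.004,"ty":0,"tz":0.1165,"wx":0,"wy":0.045,"wz":0,"fingers":0.6},
    {"tx":-0.004,"ty":0,"tz":0.1165,"wx":0,"wy":0.045,"wz":0,"fingers":0.6},
    {"tx":-0.004,"ty":0,"tz":0.1165,"wx":0,"wy":0.045,"wz":0,"fingers":0.6}
  ]
}}

```text
time: 10.25
ee_pos: [0.5133, -0.2732, 0.0385]
tool_rot: [0.691, 0.628, -0.266, 0.24]
contact_force: [-0.7, 0.6, -0.5]
grip_width: 0.0704
```

```bash
python3 - <<'E'
from h import *
s=status.sense();print(s['time'],s['ee_pos'],s['q'],s['grip_width'],s['contact_force'])
R=down(-5.5,-42); c=(.5126,-.2822,.030)
rows([(tcp(c,R),R)])
grab('wrist','w3.png')
E
```

```text
10.25 [ 0.51326711 -0.2732236   0.03849432] [-0.44846969  0.73521365  1.6778711  -1.09415073  0.78489173  0.48214187] 0.07043728711949732 [-0.6866865   0.60642087 -0.46929944]
tx -0.0025 ty 0.0005 tz -0.0017 wx -0.0006 wy -0.0003 wz 0.0001 | rows>=0.0
```

View pics/w3.png

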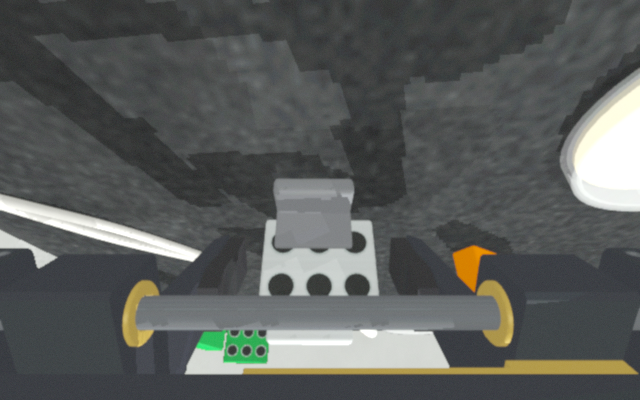

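>>> {"name": "play_rows", "arguments": {
  "rows": [
    {"tx":0,"ty":0,"tz":0,"wx":0,"wy":0,"wz":0,"fingers":-1},
    {"tx":0,"ty":0,"tz":0,"wx":0,"wy":0,"wz":0,"fingers":-1},
    {"tx":0,"ty":0,"tz":0,"wx":0,"wy":0,"wz":0,"fingers":-1},
    {"tx":0,"ty":0,"tz":0,"wx":0,"wy":0,"wz":0,"fingers":-1},
    {"tx":0,"ty":0,"tz":0,"wx":0,"wy":0,"wz":0,"fingers":-1}
  ],
  "grip_force": 35
}}

```text
time: 10.92
ee_pos: [0.5135, -0.2733, 0.0392]
tool_rot: [0.691, 0.628, -0.265, 0.241]
contact_force: [0.9, 3.1, 3.8]
grip_width: 0.0498
```

>>> {"name": "play_rows", "arguments": {
  "rows": [
    {"tx":-0.03,"ty":0,"tz":-0.034,"wx":0,"wy":0,"wz":0,"fingers":-1},
    {"tx":-0.067,"ty":0,"tz":-0.074,"wx":0,"wy":0,"wz":0,"fingers":-1},
    {"tx":-0.1,"ty":0,"tz":-0.111,"wx":0,"wy":0,"wz":0,"fingers":-1},
    {"tx":-0.167,"ty":0,"tz":-0.186,"wx":0,"wy":0,"wz":0,"fingers":-1},
    {"tx":-0.2,"ty":0,"tz":-0.223,"wx":0,"wy":0,"wz":0,"fingers":-1},
    {"tx":-0.2,"ty":0,"tz":-0.223,"wx":0,"wy":0,"wz":0,"fingers":-1}
  ]
}}

```text
time: 11.68
ee_pos: [0.5137, -0.2734, 0.1596]
tool_rot: [0.692, 0.627, -0.265, 0.241]
contact_force: [0.0, -0.3, -1.3]
grip_width: 0.0497
```

```bash
python3 - <<'E'
from h import *
s=status.sense();print(s['time'],s['ee_pos'],s['q'],s['grip_width'],s['contact_force'])
f=grab('wrist','w4.png')
f=grab('top','t4.png'); np.savez('t4.npz',**f); P=cloud(f)
a=cv2.imread('pics/t4.png')[170:250,235:435]; cv2.imwrite('pics/t4c.png',cv2.resize(a,None,fx=4,fy=4,interpolation=cv2.INTER_CUBIC))
E
```

```text
11.675 [ 0.5136831  -0.27336267  0.1595818 ] [-0.44849844  0.53070945  1.63331579 -0.91065464  0.91833357  0.2059122 ] 0.04973169428684066 [ 0.02145212 -0.31311734 -1.31285954]
```

View pics/w4.png

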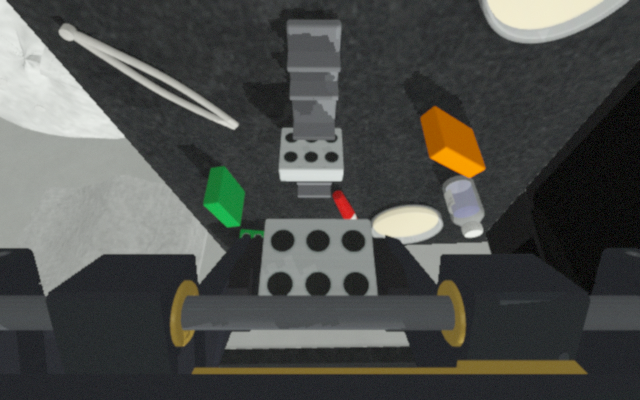

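View pics/t4c.png

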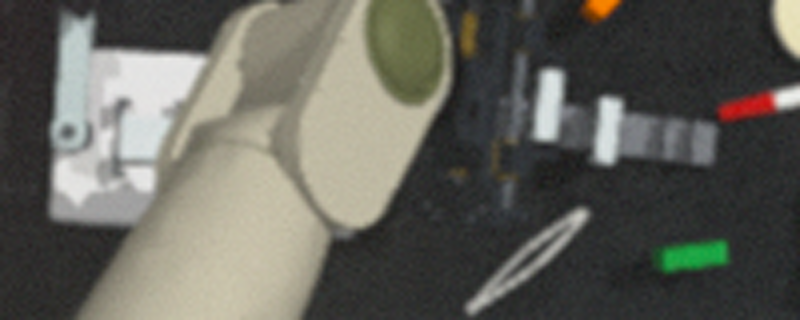

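```bash
python3 - <<'E'
from h import *
f=dict(np.load('t4.npz'))
im=cv2.imread('pics/t2.png'); g=cv2.cvtColor(im,cv2.COLOR_BGR2GRAY)
for v in (195,206,217): print(v,g[v,258:326])
# shaker mask: white area
m=(g>140).astype(np.uint8); m[:,:245]=0;m[:,330:]=0;m[:180]=0;m[235:]=0
m=cv2.morphologyEx(m,cv2.MORPH_CLOSE,np.ones((9,9)))
c=max(cv2.findContours(m,cv2.RETR_EXTERNAL,cv2.CHAIN_APPROX_NONE)[0],key=cv2.contourArea)
W=np.array([ray(f,u,v,0.02)[:2] for u,v in c[:,0]])*1000
r=cv2.minAreaRect(W.astype(np.float32)); print(r)
O=np.array([.487,-.0402])
for y in (58,-6,-70):
    p=O+y*.001*YD; print(y,p,proj(f,[*p,.032]))
print(proj(dict(np.load('w2.npz')),[*(O-.07*YD),.032]))
a=im[175:240,240:340]; cv2.imwrite('pics/t2d.png',cv2.resize(a,None,fx=8,fy=8,interpolation=cv2.INTER_CUBIC))
E
```

```text
195 [193 196 193 190 180 160 128 108 120 147 178 194 196 196 196 198 198 192
 193 186 167 140 135 152 176 175 158 150 157 176 189 193 196 197 197 197
 196 198 195 195 204 212 215 216 222 225 222 222 221 223 223 223 223 222
 223 224 225 224 223 223 223 223 224 225 224 225 216 157]
206 [181 194 197 187 159 130 144 189 215 218 218 218 217 217 217 219 218 218
 219 216 215 208 207 207 187 160 156 174 180 189 187 188 186 188 186 188
 189 189 193 206 216 212 209 210 183 159 156 193 212 214 214 217 215 215
 217 216 214 217 217 218 218 213 200 206 220 217 175 108]
217 [193 191 192 192 192 198 196 196 194 196 197 194 191 194 196 191 183 175
 180 191 191 175 159 159 163 178 188 193 195 199 197 195 197 195 190 168
 156 141 143 159 154 136 134 136 153 167 182 191 197 216 223 223 223 223
 221 207 178 161 155 152 145 153 168 191 216 208 149  73]
((491.4742736816406, -19.8641357421875), (262.5626220703125, 143.95870971679688), 87.3601303100586)
58 [0.489407 0.017742] [271.98050149 204.31037817]
-6 [ 0.486751 -0.046194] [291.98339704 205.47817914]
-70 [ 0.484095 -0.11013 ] [311.96877188 206.64495722]
[286.11822716  30.4831912 ]
```

View pics/t2d.png

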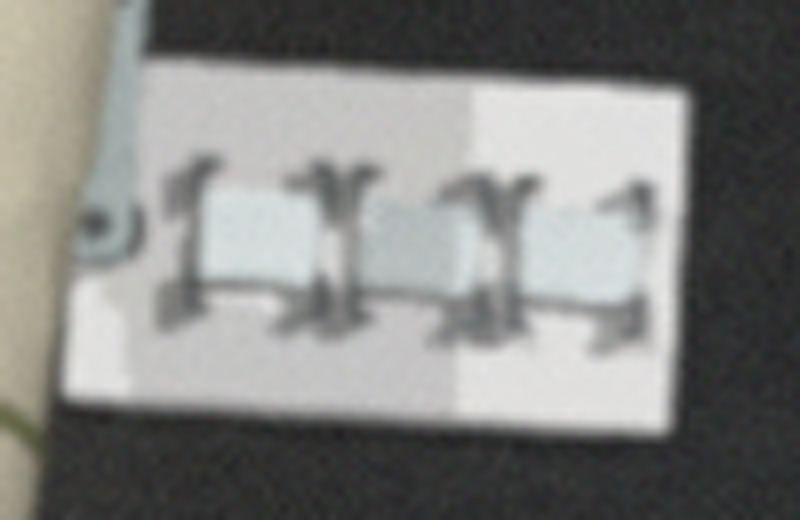

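```bash
python3 - <<'E'
from h import *
f=dict(np.load('w2.npz'))
im=cv2.imread('pics/w2.png')
a=im[0:90,205:375]; cv2.imwrite('pics/w2d.png',cv2.resize(a,None,fx=4.7,fy=4.7,interpolation=cv2.INTER_CUBIC))
O=np.array([.487,-.0402])
c=O-.07*YD
for sx in (-1,1):
  for sy in (-1,1):
    print(sx,sy,'ped',(proj(f,[*(c+sx*.018*XD+sy*.024*YD),.032])-[205,0]+.5)*4.7)
    print('housing',(proj(f,[*(O+sx*.07*XD+(-.110)*YD),.02])-[205,0]+.5)*4.7)
E
```

```text
-1 -1 ped [301.78343684 277.9222389 ]
housing [ 73.28127355 372.75199457]
-1 1 ped [285.02247861  12.92582056]
housing [ 73.28127355 372.75199457]
1 -1 ped [478.08813492 272.79651347]
housing [725.56946522 354.11083099]
1 1 ped [469.15173838   7.29855066]
housing [725.56946522 354.11083099]
```

View pics/w2d.png

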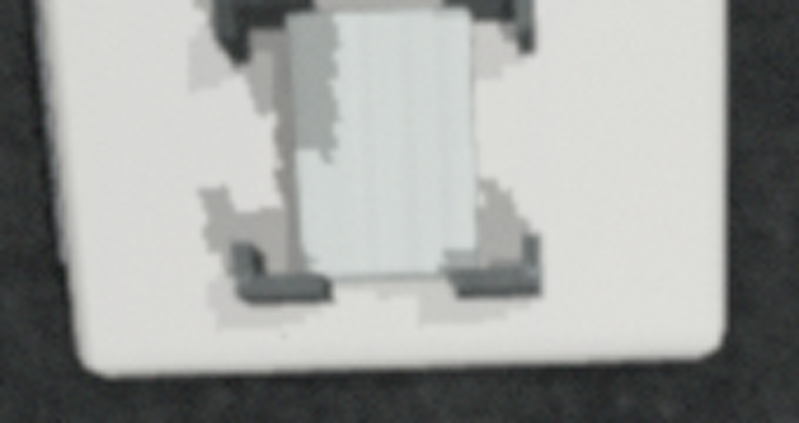

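```bash
cat >> h.py <<'E'
def tcpo(c,R,o): return np.array(c)-R.apply(o)
O=np.array([.487,-.0402])
E
python3 - <<'E'
from h import *
R=down(-2.4,48); o=(-.0005,0,.0128); c=O-.006*YD
for h in (.16,.06,.04): 
    print(tcpo((*c,h),R,o)); rows([(tcpo((*c,h),R,o),R)])
E
```

```text
[ 0.48636668 -0.05536364  0.16893644]
tx 0.3795 ty -0.1192 tz -0.3784 wx 0.0003 wy 0.4993 wz -0.0196 | rows>=8.4
[ 0.48636668 -0.05536364  0.06893644]
tx 0.5464 ty -0.1187 tz -0.1923 wx 0.0003 wy 0.4993 wz -0.0196 | rows>=8.4
[ 0.48636668 -0.05536364  0.04893644]
tx 0.5798 ty -0.1186 tz -0.1551 wx 0.0003 wy 0.4993 wz -0.0196 | rows>=8.4
```

>>> {"name": "play_rows", "arguments": {
  "rows": [
    {"tx":0.04,"ty":-0.012,"tz":-0.06,"wx":0,"wy":0.055,"wz":-0.002,"fingers":-1},
    {"tx":0.08,"ty":-0.024,"tz":-0.1,"wx":0,"wy":0.11,"wz":-0.004,"fingers":-1},
    {"tx":0.12,"ty":-0.036,"tz":-0.14,"wx":0,"wy":0.165,"wz":-0.007,"fingers":-1},
    {"tx":0.16,"ty":-0.05,"tz":-0.18,"wx":0,"wy":0.22,"wz":-0.009,"fingers":-1},
    {"tx":0.2,"ty":-0.063,"tz":-0.22,"wx":0,"wy":0.275,"wz":-0.011,"fingers":-1},
    {"tx":0.24,"ty":-0.076,"tz":-0.26,"wx":0,"wy":0.33,"wz":-0.013,"fingers":-1},
    {"tx":0.28,"ty":-0.09,"tz":-0.3,"wx":0,"wy":0.385,"wz":-0.015,"fingers":-1},
    {"tx":0.32,"ty":-0.1,"tz":-0.34,"wx":0,"wy":0.44,"wz":-0.017,"fingers":-1},
    {"tx":0.3795,"ty":-0.119,"tz":-0.378,"wx":0,"wy":0.499,"wz":-0.0196,"fingers":-1},
    {"tx":0.3795,"ty":-0.119,"tz":-0.378,"wx":0,"wy":0.499,"wz":-0.0196,"fingers":-1},
    {"tx":0.3795,"ty":-0.119,"tz":-0.378,"wx":0,"wy":0.499,"wz":-0.0196,"fingers":-1},
    {"tx":0.3795,"ty":-0.119,"tz":-0.378,"wx":0,"wy":0.499,"wz":-0.0196,"fingers":-1}
  ]
}}

```text
time: 13.28
ee_pos: [0.4871, -0.056, 0.1701]
tool_rot: [0.659, 0.634, 0.293, -0.279]
contact_force: [-0.0, 0.5, -1.1]
grip_width: 0.0493
```

```bash
python3 - <<'E'
from h import *
s=status.sense();print(s['time'],s['ee_pos'],s['q'],s['grip_width'],s['contact_force'])
R=down(-2.4,48); o=(-.0005,0,.0128); c=O-.006*YD
for h in (.16,.06,.04): rows([(tcpo((*c,h),R,o),R)])
f=grab('wrist','w5.png')
f=grab('top','t5.png')
P=cloud(f)
g=cv2.cvtColor(f['color'],cv2.COLOR_RGB2GRAY)
a=cv2.imread('pics/t5.png')[160:240,235:335]; cv2.imwrite('pics/t5c.png',cv2.resize(a,None,fx=6,fy=6,interpolation=cv2.INTER_CUBIC))
E
```

```text
13.275 [ 0.48712822 -0.05602563  0.17013288] [-0.6532227   0.51267148  1.68152418  0.65305957  1.52179648 -0.84503434] 0.04928335260251124 [-0.02214343  0.45802859 -1.0721155 ]
tx -0.0011 ty -0.0020 tz 0.0032 wx 0.0005 wy 0.0015 wz 0.0008 | rows>=0.0
tx -0.1861 ty -0.0027 tz 0.1713 wx 0.0005 wy 0.0015 wz 0.0008 | rows>=1.6
tx -0.2231 ty -0.0029 tz 0.2050 wx 0.0005 wy 0.0015 wz 0.0008 | rows>=1.9
```

View pics/w5.png

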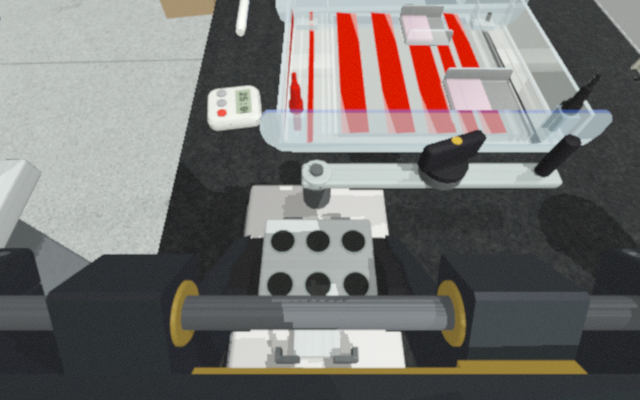

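View pics/t5c.png

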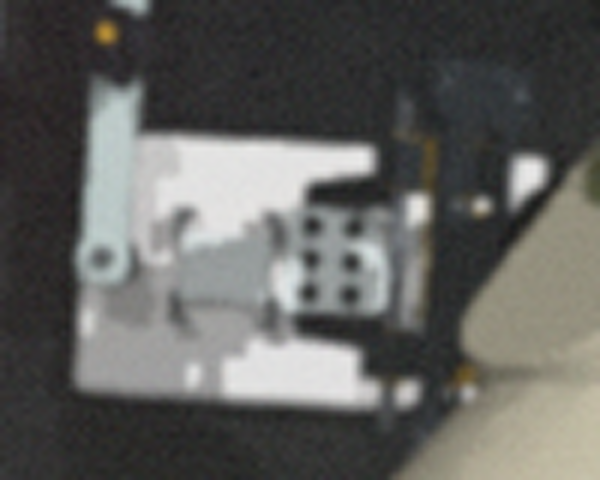

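```bash
python3 - <<'E'
from h import *
f=grab('wrist'); P=cloud(f); g=cv2.cvtColor(f['color'],cv2.COLOR_RGB2GRAY)
m=np.zeros(g.shape,bool); m[224:292,268:368]=1; m&=(g>120)
q=P[m]; q=q[~np.isnan(q[:,0])]; q=q[np.abs(q[:,2]-np.median(q[:,2]))<.01]
c=q.mean(0); u,s,v=np.linalg.svd(q-c); n=v[2]*np.sign(v[2,2]); print(len(q),c,n, s/np.sqrt(len(q)))
# back edge corners at rows ~220 (top of image) 
print(g[212:226,320], g[240,254:274], g[240,364:384])
print([ray(f,u,v,c[2]) for u,v in ((265,220),(371,220))])
E
```

```text
4297 [ 0.48743178 -0.04262278  0.168379  ] [0.00671969 0.00578275 0.9999607 ] [0.01238918 0.00849115 0.00061036]
[215 214 214 209 206 222 222 194 175 175 174 173 174 175] [ 41  42  42  40  43  39  39  34  45  98 149 165 169 171 168 159 132  80
  46  40] [ 84 140 166 174 178 175 174 160 112  58  40  40  43  40  41  40  37  38
  37  40]
[array([ 0.46342597, -0.02451162,  0.168379  ]), array([ 0.51331802, -0.02651648,  0.168379  ])]
```

>>> {"name": "play_rows", "arguments": {
  "rows": [
    {"tx":-0.06,"ty":-0.003,"tz":0.055,"wx":0,"wy":0.0015,"wz":0.001,"fingers":-1},
    {"tx":-0.12,"ty":-0.003,"tz":0.112,"wx":0,"wy":0.0015,"wz":0.001,"fingers":-1},
    {"tx":-0.185,"ty":-0.003,"tz":0.1724,"wx":0,"wy":0.0015,"wz":0.001,"fingers":-1},
    {"tx":-0.185,"ty":-0.003,"tz":0.1724,"wx":0,"wy":0.0015,"wz":0.001,"fingers":-1},
    {"tx":-0.185,"ty":-0.003,"tz":0.1724,"wx":0,"wy":0.0015,"wz":0.001,"fingers":-1}
  ]
}}

```text
time: 14.05
ee_pos: [0.4864, -0.0544, 0.0698]
tool_rot: [0.659, 0.632, 0.295, -0.281]
contact_force: [-0.2, -0.4, -0.4]
grip_width: 0.05
```

```bash
python3 - <<'E'
from h import *
s=status.sense();print(s['time'],s['ee_pos'],s['grip_width'],s['contact_force'])
R=down(-2.4,48); o=(-.0005,0,.0128); c=O-.006*YD
for h in (.06,.0405): rows([(tcpo((*c,h),R,o),R)])
f=grab('wrist'); P=cloud(f); g=cv2.cvtColor(f['color'],cv2.COLOR_RGB2GRAY)
m=np.zeros(g.shape,bool); m[224:292,268:368]=1; m&=(g>120)
q=P[m]; q=q[~np.isnan(q[:,0])]; print(np.median(q[:,2]))
E
```

```text
14.05 [ 0.48641522 -0.05435362  0.06980308] 0.04995671613720847 [-0.2375472  -0.35699175 -0.43085844]
tx -0.0033 ty -0.0000 tz -0.0004 wx 0.0007 wy -0.0006 wz -0.0001 | rows>=0.0
tx -0.0396 ty -0.0001 tz 0.0321 wx 0.0007 wy -0.0006 wz -0.0001 | rows>=0.3
0.06809607790867778
```

>>> {"name": "play_rows", "arguments": {
  "rows": [
    {"tx":-0.012,"ty":0,"tz":0.01,"wx":0,"wy":0,"wz":0,"fingers":-1},
    {"tx":-0.024,"ty":0,"tz":0.02,"wx":0,"wy":0,"wz":0,"fingers":-1},
    {"tx":-0.033,"ty":0,"tz":0.0275,"wx":0,"wy":0,"wz":0,"fingers":-1},
    {"tx":-0.039,"ty":0,"tz":0.0327,"wx":0,"wy":0,"wz":0,"fingers":-1},
    {"tx":-0.039,"ty":0,"tz":0.0327,"wx":0,"wy":0,"wz":0,"fingers":-1},
    {"tx":-0.039,"ty":0,"tz":0.0327,"wx":0,"wy":0,"wz":0,"fingers":-1}
  ]
}}

```text
time: 14.85
ee_pos: [0.4858, -0.0546, 0.0496]
tool_rot: [0.659, 0.631, 0.296, -0.283]
contact_force: [-6.3, -2.3, 14.7]
grip_width: 0.0498
```

```bash
python3 - <<'E'
from h import *
s=status.sense();print(s['time'],s['ee_pos'],s['grip_width'],s['contact_force'])
f=grab('wrist','w6.png'); P=cloud(f); g=cv2.cvtColor(f['color'],cv2.COLOR_RGB2GRAY)
m=np.zeros(g.shape,bool); m[224:292,268:368]=1; m&=(g>120)
q=P[m]; q=q[~np.isnan(q[:,0])]; print(np.median(q[:,2]))
E
```

```text
14.85 [ 0.48576579 -0.0546477   0.04964503] 0.04976581607852743 [-6.25876907 -2.33642959 14.6540467 ]
0.04822358914479416
```

View pics/w6.png

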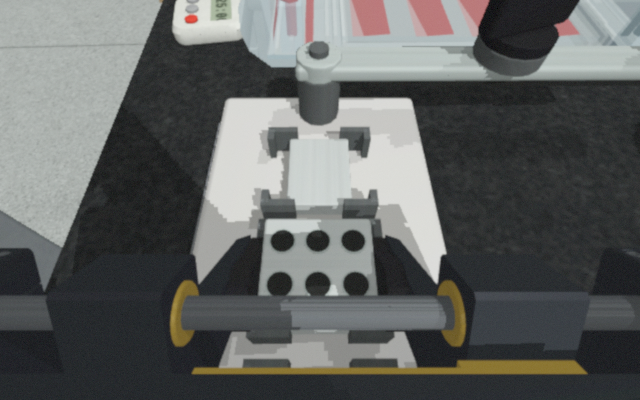

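>>> {"name": "play_rows", "arguments": {
  "rows": [
    {"tx":-0.039,"ty":0,"tz":0,"wx":0,"wy":0,"wz":0,"fingers":0.4},
    {"tx":0,"ty":0,"tz":0,"wx":0,"wy":0,"wz":0,"fingers":0.4}
  ]
}}

```text
time: 15.15
ee_pos: [0.486, -0.0546, 0.0488]
tool_rot: [0.659, 0.631, 0.296, -0.283]
contact_force: [-0.6, 0.1, -0.0]
grip_width: 0.0616
```

```bash
python3 - <<'E'
from h import *
s=status.sense();print(s['time'],s['ee_pos'],s['grip_width'],s['contact_force'])
f=grab('wrist','w7.png'); P=cloud(f); g=cv2.cvtColor(f['color'],cv2.COLOR_RGB2GRAY)
m=np.zeros(g.shape,bool); m[224:292,268:368]=1; m&=(g>120)
q=P[m]; q=q[~np.isnan(q[:,0])]; print(np.median(q[:,2]))
E
```

```text
15.15 [ 0.48597287 -0.05455497  0.04876922] 0.061589133538559236 [-0.55109622  0.1042042  -0.02426823]
0.048239136765398025
```

View pics/w7.png

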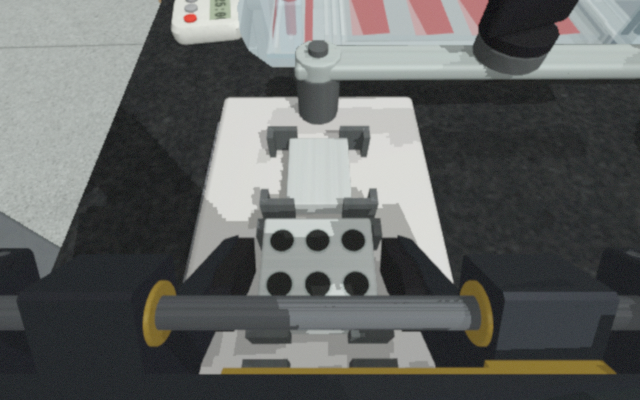

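My first row in that release call had a stray tx value. The block still reads seated, with its top at z = 0.0482. I'll retreat along the tool axis.

>>> {"name": "play_rows", "arguments": {
  "rows": [
    {"tx":0,"ty":0,"tz":-0.05,"wx":0,"wy":0,"wz":0,"fingers":0.4},
    {"tx":0,"ty":0,"tz":-0.15,"wx":0,"wy":0,"wz":0,"fingers":0.4},
    {"tx":0.05,"ty":0,"tz":-0.27,"wx":0,"wy":0,"wz":0,"fingers":0.5},
    {"tx":0.1,"ty":0,"tz":-0.32,"wx":0,"wy":0,"wz":0,"fingers":0.6},
    {"tx":0.1,"ty":0,"tz":-0.32,"wx":0,"wy":0,"wz":0,"fingers":0.6},
    {"tx":0.1,"ty":0,"tz":-0.32,"wx":0,"wy":0,"wz":0,"fingers":0.6}
  ]
}}

```text
time: 15.95
ee_pos: [0.4826, -0.123, 0.1624]
tool_rot: [0.66, 0.631, 0.295, -0.283]
contact_force: [-0.4, 0.1, -0.7]
grip_width: 0.0705
```

```bash
python3 - <<'E'
from h import *
s=status.sense();print(s['time'],s['ee_pos'],s['q'],s['grip_width'],s['contact_force'])
f=grab('wrist','w8.png'); np.savez('w8.npz',**f)
c=(.5012,-.3454,.030); R=down(-4,-42)
rows([(tcp(c,R,back=.11)+[0,0,.06],R),(tcp(c,R,back=.07),R)])
E
```

```text
15.95 [ 0.48258466 -0.12295746  0.16237141] [-0.75658421  0.57720924  1.59877677  0.59859581  1.59350065 -0.89814064] 0.07050186670174291 [-0.37083829  0.10735541 -0.73088233]
tx -0.1959 ty 0.0761 tz -0.2917 wx -0.0012 wy -0.5013 wz 0.0093 | rows>=8.4
tx -0.4078 ty 0.0748 tz -0.1922 wx -0.0012 wy -0.5013 wz 0.0093 | rows>=8.4
```

View pics/w8.png

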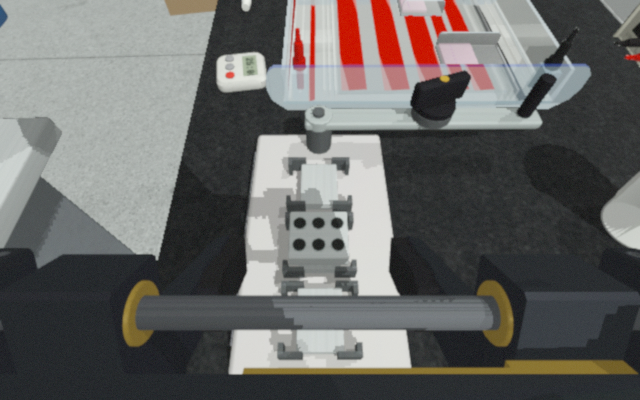

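>>> {"name": "play_rows", "arguments": {
  "rows": [
    {"tx":0.03,"ty":0.008,"tz":-0.06,"wx":0,"wy":-0.05,"wz":0.001,"fingers":0.6},
    {"tx":0.0,"ty":0.016,"tz":-0.1,"wx":0,"wy":-0.11,"wz":0.002,"fingers":0.6},
    {"tx":-0.04,"ty":0.025,"tz":-0.15,"wx":0,"wy":-0.17,"wz":0.003,"fingers":0.6},
    {"tx":-0.08,"ty":0.033,"tz":-0.2,"wx":0,"wy":-0.22,"wz":0.004,"fingers":0.6},
    {"tx":-0.11,"ty":0.04,"tz":-0.24,"wx":0,"wy":-0.28,"wz":0.005,"fingers":0.6},
    {"tx":-0.14,"ty":0.05,"tz":-0.26,"wx":0,"wy":-0.33,"wz":0.006,"fingers":0.6},
    {"tx":-0.17,"ty":0.06,"tz":-0.28,"wx":0,"wy":-0.39,"wz":0.007,"fingers":0.6},
    {"tx":-0.196,"ty":0.07,"tz":-0.292,"wx":0,"wy":-0.45,"wz":0.008,"fingers":0.6},
    {"tx":-0.196,"ty":0.076,"tz":-0.292,"wx":-0.001,"wy":-0.501,"wz":0.009,"fingers":0.6},
    {"tx":-0.196,"ty":0.076,"tz":-0.292,"wx":-0.001,"wy":-0.501,"wz":0.009,"fingers":0.6},
    {"tx":-0.196,"ty":0.076,"tz":-0.292,"wx":-0.001,"wy":-0.501,"wz":0.009,"fingers":0.6}
  ]
}}

```text
time: 17.38
ee_pos: [0.5072, -0.2639, 0.1826]
tool_rot: [0.683, 0.637, -0.261, 0.244]
contact_force: [-0.1, 0.1, 0.1]
grip_width: 0.0706
```

```bash
python3 - <<'E'
from h import *
s=status.sense();print(s['time'],s['ee_pos'],s['q'],s['grip_width'],s['contact_force'])
f=grab('wrist','w9.png')
c=(.5012,-.3454,.030); R=down(-4,-42)
rows([(tcp(c,R,back=.07),R),(tcp(c,R),R)])
print(proj(f,[.5012,-.3454,.052]))
E
```

```text
17.375 [ 0.50716173 -0.26389119  0.18259254] [-0.44106515  0.47402938  1.65334635 -0.88840171  0.92783105  0.15387593] 0.0706257300615588 [-0.10265715  0.06890842  0.07027597]
tx 0.1043 ty -0.0010 tz 0.2132 wx 0.0003 wy -0.0007 wz -0.0003 | rows>=1.5
tx 0.1039 ty -0.0012 tz 0.3882 wx 0.0003 wy -0.0007 wz -0.0003 | rows>=2.6
[317.29365686 159.40157829]
```

View pics/w9.png

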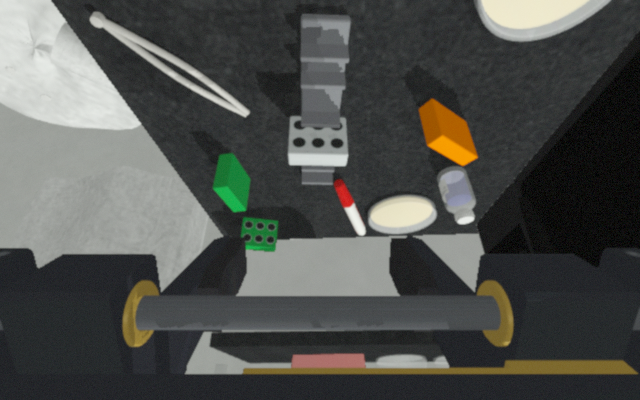

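>>> {"name": "play_rows", "arguments": {
  "rows": [
    {"tx":0.04,"ty":-0.001,"tz":0.08,"wx":0,"wy":-0.001,"wz":0,"fingers":0.55},
    {"tx":0.104,"ty":-0.001,"tz":0.213,"wx":0,"wy":-0.001,"wz":0,"fingers":0.55},
    {"tx":0.104,"ty":-0.001,"tz":0.213,"wx":0,"wy":-0.001,"wz":0,"fingers":0.55},
    {"tx":0.104,"ty":-0.001,"tz":0.28,"wx":0,"wy":-0.001,"wz":0,"fingers":0.55},
    {"tx":0.104,"ty":-0.001,"tz":0.34,"wx":0,"wy":-0.001,"wz":0,"fingers":0.55},
    {"tx":0.104,"ty":-0.001,"tz":0.388,"wx":0,"wy":-0.001,"wz":0,"fingers":0.55},
    {"tx":0.104,"ty":-0.001,"tz":0.388,"wx":0,"wy":-0.001,"wz":0,"fingers":0.55},
    {"tx":0.104,"ty":-0.001,"tz":0.388,"wx":0,"wy":-0.001,"wz":0,"fingers":0.55}
  ]
}}

```text
time: 18.42
ee_pos: [0.5024, -0.3365, 0.0409]
tool_rot: [0.682, 0.636, -0.263, 0.247]
contact_force: [-0.2, 0.9, -0.0]
grip_width: 0.0683
```

```bash
python3 - <<'E'
from h import *
s=status.sense();print(s['time'],s['ee_pos'],s['q'],s['grip_width'],s['contact_force'])
f=grab('wrist','w10.png')
c=(.5012,-.3454,.030); R=down(-4,-42)
rows([(tcp(c,R),R)])
E
```

```text
18.425 [ 0.50235933 -0.33647071  0.04093142] [-0.56488375  0.73603864  1.66888629 -1.15678782  0.70082881  0.41866001] 0.06829609949934046 [-0.1505136  0.8739509 -0.033288 ]
tx 0.0013 ty -0.0015 tz 0.0030 wx 0.0008 wy 0.0013 wz -0.0003 | rows>=0.0
```

View pics/w10.png

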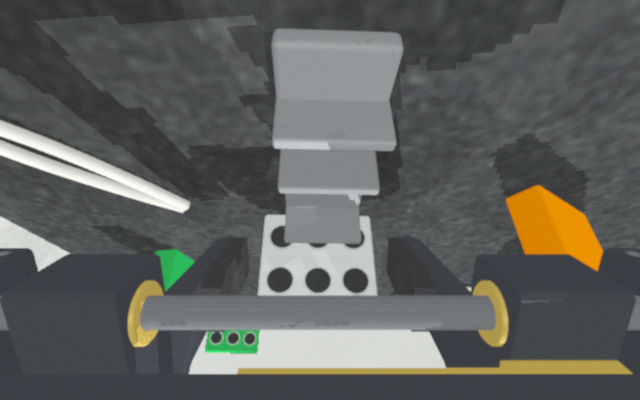

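Good; closing and lifting straight up.

>>> {"name": "play_rows", "arguments": {
  "rows": [
    {"tx":0.001,"ty":0,"tz":0.003,"wx":0,"wy":0,"wz":0,"fingers":-1},
    {"tx":0.001,"ty":0,"tz":0.003,"wx":0,"wy":0,"wz":0,"fingers":-1},
    {"tx":0.001,"ty":0,"tz":0.003,"wx":0,"wy":0,"wz":0,"fingers":-1},
    {"tx":0.001,"ty":0,"tz":0.003,"wx":0,"wy":0,"wz":0,"fingers":-1},
    {"tx":0.001,"ty":0,"tz":0.003,"wx":0,"wy":0,"wz":0,"fingers":-1}
  ],
  "grip_force": 35
}}

```text
time: 19.1
ee_pos: [0.502, -0.3371, 0.0388]
tool_rot: [0.682, 0.636, -0.263, 0.246]
contact_force: [0.1, 1.5, 2.1]
grip_width: 0.0494
```

>>> {"name": "play_rows", "arguments": {
  "rows": [
    {"tx":-0.03,"ty":0,"tz":-0.034,"wx":0,"wy":0,"wz":0,"fingers":-1},
    {"tx":-0.067,"ty":0,"tz":-0.074,"wx":0,"wy":0,"wz":0,"fingers":-1},
    {"tx":-0.1,"ty":0,"tz":-0.111,"wx":0,"wy":0,"wz":0,"fingers":-1},
    {"tx":-0.167,"ty":0,"tz":-0.186,"wx":0,"wy":0,"wz":0,"fingers":-1},
    {"tx":-0.2,"ty":0,"tz":-0.223,"wx":0,"wy":0,"wz":0,"fingers":-1},
    {"tx":-0.2,"ty":0,"tz":-0.223,"wx":0,"wy":0,"wz":0,"fingers":-1}
  ]
}}

```text
time: 19.85
ee_pos: [0.502, -0.3367, 0.1594]
tool_rot: [0.682, 0.636, -0.262, 0.247]
contact_force: [0.7, 0.1, -0.6]
grip_width: 0.0497
```

```bash
python3 - <<'E'
from h import *
s=status.sense();print(s['time'],s['ee_pos'],s['q'],s['grip_width'],s['contact_force'])
R=down(-2.4,48); o=(-.0005,0,.0128); c=O-.070*YD; print(c)
for h in (.16,): 
    print(tcpo((*c,h),R,o)); rows([(tcpo((*c,h),R,o),R)])
E
```

```text
19.85 [ 0.50200189 -0.33667766  0.15939878] [-0.56557469  0.53652084  1.62619886 -0.93609215  0.82253003  0.11531414] 0.04968400425119649 [ 0.70947502  0.07129255 -0.61586206]
[ 0.484095 -0.11013 ]
[ 0.48371068 -0.11929964  0.16893644]
tx 0.3827 ty -0.0833 tz -0.3802 wx 0.0016 wy 0.5014 wz -0.0097 | rows>=8.4
```

>>> {"name": "play_rows", "arguments": {
  "rows": [
    {"tx":0.04,"ty":-0.008,"tz":-0.06,"wx":0,"wy":0.055,"wz":-0.001,"fingers":-1},
    {"tx":0.08,"ty":-0.016,"tz":-0.1,"wx":0,"wy":0.11,"wz":-0.002,"fingers":-1},
    {"tx":0.12,"ty":-0.025,"tz":-0.14,"wx":0,"wy":0.165,"wz":-0.003,"fingers":-1},
    {"tx":0.16,"ty":-0.035,"tz":-0.18,"wx":0,"wy":0.22,"wz":-0.004,"fingers":-1},
    {"tx":0.2,"ty":-0.044,"tz":-0.22,"wx":0,"wy":0.275,"wz":-0.005,"fingers":-1},
    {"tx":0.24,"ty":-0.053,"tz":-0.26,"wx":0,"wy":0.33,"wz":-0.006,"fingers":-1},
    {"tx":0.28,"ty":-0.062,"tz":-0.3,"wx":0,"wy":0.385,"wz":-0.007,"fingers":-1},
    {"tx":0.32,"ty":-0.072,"tz":-0.34,"wx":0,"wy":0.44,"wz":-0.008,"fingers":-1},
    {"tx":0.383,"ty":-0.083,"tz":-0.38,"wx":0.0015,"wy":0.5,"wz":-0.0097,"fingers":-1},
    {"tx":0.383,"ty":-0.083,"tz":-0.38,"wx":0.0015,"wy":0.5,"wz":-0.0097,"fingers":-1},
    {"tx":0.383,"ty":-0.083,"tz":-0.38,"wx":0.0015,"wy":0.5,"wz":-0.0097,"fingers":-1},
    {"tx":0.383,"ty":-0.083,"tz":-0.38,"wx":0.0015,"wy":0.5,"wz":-0.0097,"fingers":-1}
  ]
}}

```text
time: 21.35
ee_pos: [0.4838, -0.1196, 0.1685]
tool_rot: [0.66, 0.633, 0.291, -0.28]
contact_force: [0.2, 0.3, -0.8]
grip_width: 0.0495
```

```bash
cat > chk.py <<'E'
from h import *
s=status.sense();print(s['time'],s['ee_pos'],s['grip_width'],s['contact_force'])
f=grab('wrist','w11.png'); P=cloud(f); g=cv2.cvtColor(f['color'],cv2.COLOR_RGB2GRAY)
m=np.zeros(g.shape,bool); m[224:292,268:368]=1; m&=(g>120)
q=P[m]; q=q[~np.isnan(q[:,0])]; q=q[np.abs(q[:,2]-np.median(q[:,2]))<.01]
c=q.mean(0); u,sv,v=np.linalg.svd(q-c); n=v[2]*np.sign(v[2,2]); print(len(q),c,n)
e=np.argmax(np.diff(g[205:235,285:355].astype(int).mean(1)))+205; print(g[212:226,320])
print([ray(f,u,v,c[2]) for u,v in ((265,220),(371,220))])
R=down(-2.4,48); o=(-.0003,0,.0121); c=O-.070*YD
print('tgt',c,tcpo((*c,.04),R,o))
for h in (.16,.06,.0405): rows([(tcpo((*c,h),R,o),R)])
E
python3 chk.py
```

```text
21.35 [ 0.48381924 -0.11955213  0.16852068] 0.04945935841337881 [ 0.19144114  0.32907845 -0.82290549]
4260 [ 0.48421948 -0.10668129  0.16742512] [0.0361469  0.00402939 0.99933836]
[160 149 146 147 151 162 165 160 164 168 169 170 169 169]
[array([ 0.46030233, -0.08857612,  0.16742512]), array([ 0.50990906, -0.09067916,  0.16742512])]
tgt [ 0.484095 -0.11013 ] [ 0.48372686 -0.1189136   0.04831942]
tx 0.0005 ty -0.0002 tz 0.0012 wx -0.0003 wy 0.0019 wz -0.0001 | rows>=0.0
tx -0.1843 ty 0.0000 tz 0.1696 wx -0.0003 wy 0.0019 wz -0.0001 | rows>=1.6
tx -0.2203 ty 0.0001 tz 0.2025 wx -0.0003 wy 0.0019 wz -0.0001 | rows>=1.9
```

View pics/w11.png

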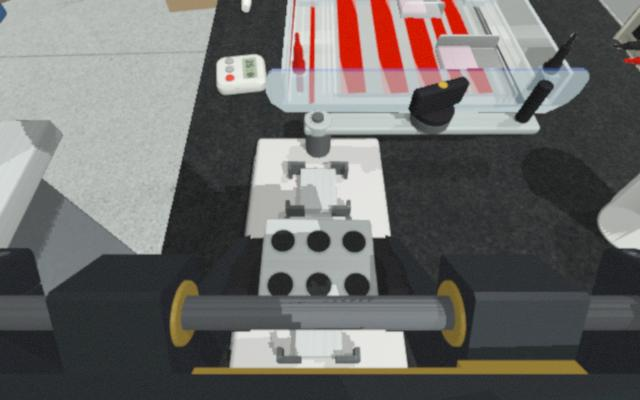

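>>> {"name": "play_rows", "arguments": {
  "rows": [
    {"tx":-0.06,"ty":0,"tz":0.055,"wx":0,"wy":0.002,"wz":0,"fingers":-1},
    {"tx":-0.12,"ty":0,"tz":0.112,"wx":0,"wy":0.002,"wz":0,"fingers":-1},
    {"tx":-0.183,"ty":0,"tz":0.171,"wx":0,"wy":0.002,"wz":0,"fingers":-1},
    {"tx":-0.183,"ty":0,"tz":0.171,"wx":0,"wy":0.002,"wz":0,"fingers":-1},
    {"tx":-0.183,"ty":0,"tz":0.171,"wx":0,"wy":0.002,"wz":0,"fingers":-1}
  ]
}}

```text
time: 22.02
ee_pos: [0.484, -0.118, 0.0692]
tool_rot: [0.659, 0.632, 0.294, -0.282]
contact_force: [-0.7, -0.5, -0.3]
grip_width: 0.0497
```

```bash
python3 chk.py
```

```text
22.025 [ 0.4839746  -0.11800947  0.06917981] 0.049659651433274436 [-0.67822004 -0.46361444 -0.32086685]
4211 [ 0.48437164 -0.10511878  0.06821689] [ 0.03720191 -0.00453378  0.99929748]
[125 125 125 123 123 134 139 160 189 197 173 161 162 159]
[array([ 0.46044571, -0.08695173,  0.06821689]), array([ 0.51010343, -0.08903597,  0.06821689])]
tgt [ 0.484095 -0.11013 ] [ 0.48372686 -0.1189136   0.04831942]
tx 0.1826 ty -0.0005 tz -0.1670 wx 0.0000 wy -0.0004 wz 0.0001 | rows>=1.6
tx -0.0033 ty -0.0006 tz 0.0000 wx 0.0000 wy -0.0004 wz 0.0001 | rows>=0.0
tx -0.0396 ty -0.0006 tz 0.0326 wx 0.0000 wy -0.0004 wz 0.0001 | rows>=0.3
```

View pics/w11.png

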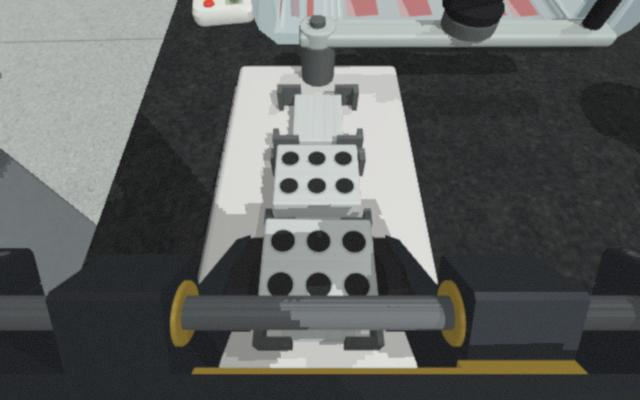

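>>> {"name": "play_rows", "arguments": {
  "rows": [
    {"tx":-0.012,"ty":0,"tz":0.011,"wx":0,"wy":0,"wz":0,"fingers":-1},
    {"tx":-0.024,"ty":0,"tz":0.0215,"wx":0,"wy":0,"wz":0,"fingers":-1},
    {"tx":-0.033,"ty":0,"tz":0.0295,"wx":0,"wy":0,"wz":0,"fingers":-1},
    {"tx":-0.0383,"ty":0,"tz":0.034,"wx":0,"wy":0,"wz":0,"fingers":-1},
    {"tx":-0.0383,"ty":0,"tz":0.034,"wx":0,"wy":0,"wz":0,"fingers":-1},
    {"tx":-0.0383,"ty":0,"tz":0.034,"wx":0,"wy":0,"wz":0,"fingers":-1}
  ]
}}

```text
time: 22.82
ee_pos: [0.4832, -0.1176, 0.0487]
tool_rot: [0.658, 0.632, 0.295, -0.284]
contact_force: [-6.3, -1.0, 14.2]
grip_width: 0.0496
```

```bash
python3 chk.py
```

```text
22.825 [ 0.48324642 -0.11759593  0.04873373] 0.04956450281760323 [-6.27781112 -1.0129659  14.17311129]
4156 [ 0.4835906  -0.10494732  0.04843996] [0.01432906 0.00304356 0.9998927 ]
[128 129 130 134 137 139 157 177 187 197 200 202 208 208]
[array([ 0.45976026, -0.08685577,  0.04843996]), array([ 0.50920857, -0.0889175 ,  0.04843996])]
tgt [ 0.484095 -0.11013 ] [ 0.48372686 -0.1189136   0.04831942]
tx 0.2211 ty 0.0010 tz -0.2013 wx -0.0006 wy -0.0017 wz -0.0000 | rows>=1.9
tx 0.0344 ty 0.0013 tz -0.0350 wx -0.0006 wy -0.0017 wz -0.0000 | rows>=0.3
tx -0.0020 ty 0.0014 tz -0.0026 wx -0.0006 wy -0.0017 wz -0.0000 | rows>=0.0
```

View pics/w11.png

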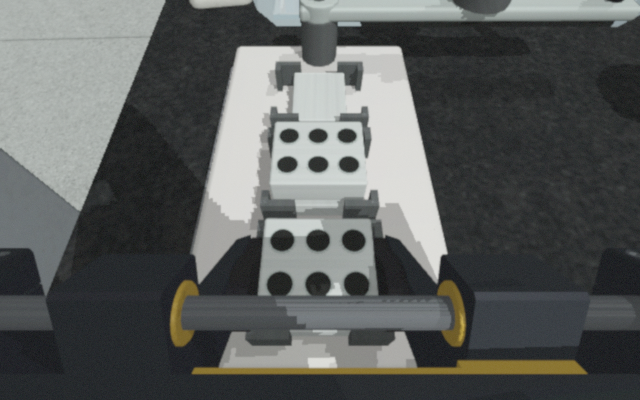

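Seated at the right height (top at z = 0.0484). Releasing and retreating along the tool axis.

>>> {"name": "play_rows", "arguments": {
  "rows": [
    {"tx":0,"ty":0,"tz":0,"wx":0,"wy":0,"wz":0,"fingers":0.4},
    {"tx":0,"ty":0,"tz":0,"wx":0,"wy":0,"wz":0,"fingers":0.4},
    {"tx":0,"ty":0,"tz":0,"wx":0,"wy":0,"wz":0,"fingers":0.4},
    {"tx":0,"ty":0,"tz":-0.05,"wx":0,"wy":0,"wz":0,"fingers":0.4},
    {"tx":0,"ty":0,"tz":-0.15,"wx":0,"wy":0,"wz":0,"fingers":0.4},
    {"tx":0.05,"ty":0,"tz":-0.27,"wx":0,"wy":0,"wz":0,"fingers":0.2},
    {"tx":0.15,"ty":0,"tz":-0.36,"wx":0,"wy":0,"wz":0,"fingers":0.2},
    {"tx":0.15,"ty":0,"tz":-0.36,"wx":0,"wy":0,"wz":0,"fingers":0},
    {"tx":0.15,"ty":0,"tz":-0.36,"wx":0,"wy":0,"wz":0,"fingers":0}
  ]
}}

```text
time: 24.0
ee_pos: [0.4806, -0.1846, 0.1874]
tool_rot: [0.659, 0.632, 0.294, -0.284]
contact_force: [-0.3, -0.2, 0.2]
grip_width: 0.044
```

```bash
python3 - <<'E'
from h import *
s=status.sense();print(s['time'],s['ee_pos'],s['q'],s['grip_width'],s['contact_force'])
f=grab('wrist','w12.png'); np.savez('w12.npz',**f)
P=cloud(f)
# handle: dark top at z~.1
g=cv2.cvtColor(f['color'],cv2.COLOR_RGB2GRAY)
m=(g<70)&(P[...,2]>.098)&(P[...,2]<.112)&(P[...,0]>.6); 
q=P[m]; print(len(q), np.median(q,0) if len(q) else 0)
H=(.6963,.0705,.22)
rows([(H,down(90))])
E
```

```text
24.0 [ 0.48062818 -0.18457349  0.18736983] [-0.83530348  0.60388127  1.47261946  0.55508032  1.71453989 -0.90068993] 0.044030472283971604 [-0.25282706 -0.21509515  0.22930192]
901 [ 0.7268769  -0.09331018  0.10401142]
tx 0.5019 ty 0.5122 tz 0.4358 wx 0.2141 wy -0.2070 wz -0.4802 | rows>=9.5
```

View pics/w12.png

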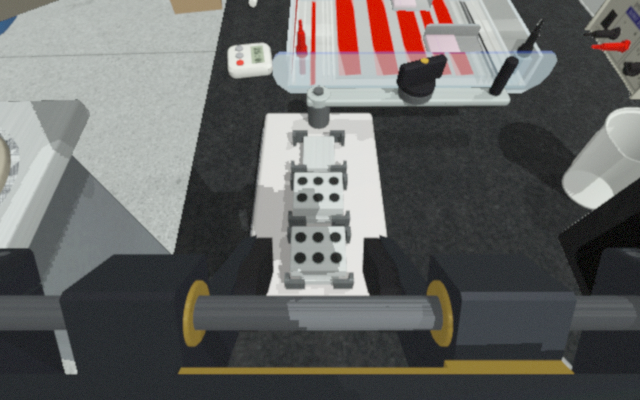

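```bash
python3 - <<'E'
from h import *
f=dict(np.load('t4.npz'))
P=cloud(f); 
q=P[85:140,305:480].reshape(-1,3); q=q[q[:,2]>.03]; print(q.min(0),q.max(0))
rows([((.5,.06,.24),down(45)),((.62,.068,.23),down(90)),((.6963,.0705,.22),down(90)),((.6963,.0705,.097),down(90))])
E
```

```text
[ 0.68764775 -0.61189014  0.03007389] [ 0.81856449 -0.08931041  0.31424959]
tx 0.5069 ty 0.0228 tz 0.3689 wx 0.1097 wy -0.2527 wz -0.2476 | rows>=6.2
tx 0.5106 ty 0.3217 tz 0.4090 wx 0.2141 wy -0.2070 wz -0.4802 | rows>=9.5
tx 0.5019 ty 0.5122 tz 0.4358 wx 0.2141 wy -0.2070 wz -0.4802 | rows>=9.5
tx 0.2725 ty 0.5132 tz 0.6406 wx 0.2141 wy -0.2070 wz -0.4802 | rows>=9.5
```

>>> {"name": "play_rows", "arguments": {
  "rows": [
    {"tx":0.15,"ty":0.01,"tz":0.08,"wx":0.02,"wy":-0.05,"wz":-0.05,"fingers":0},
    {"tx":0.25,"ty":0.012,"tz":0.18,"wx":0.05,"wy":-0.12,"wz":-0.12,"fingers":0},
    {"tx":0.38,"ty":0.017,"tz":0.27,"wx":0.08,"wy":-0.19,"wz":-0.18,"fingers":0},
    {"tx":0.507,"ty":0.023,"tz":0.369,"wx":0.11,"wy":-0.253,"wz":-0.248,"fingers":0},
    {"tx":0.507,"ty":0.023,"tz":0.369,"wx":0.11,"wy":-0.253,"wz":-0.248,"fingers":0},
    {"tx":0.507,"ty":0.023,"tz":0.369,"wx":0.11,"wy":-0.253,"wz":-0.248,"fingers":0},
    {"tx":0.508,"ty":0.17,"tz":0.39,"wx":0.16,"wy":-0.23,"wz":-0.36,"fingers":0},
    {"tx":0.51,"ty":0.322,"tz":0.409,"wx":0.214,"wy":-0.207,"wz":-0.48,"fingers":0},
    {"tx":0.51,"ty":0.322,"tz":0.409,"wx":0.214,"wy":-0.207,"wz":-0.48,"fingers":0},
    {"tx":0.51,"ty":0.322,"tz":0.409,"wx":0.214,"wy":-0.207,"wz":-0.48,"fingers":0},
    {"tx":0.502,"ty":0.512,"tz":0.436,"wx":0.214,"wy":-0.207,"wz":-0.48,"fingers":0},
    {"tx":0.502,"ty":0.512,"tz":0.436,"wx":0.214,"wy":-0.207,"wz":-0.48,"fingers":0},
    {"tx":0.502,"ty":0.512,"tz":0.436,"wx":0.214,"wy":-0.207,"wz":-0.48,"fingers":0}
  ]
}}

```text
time: 25.68
ee_pos: [0.6965, 0.0703, 0.2183]
tool_rot: [0.0, 1.0, -0.001, -0.001]
contact_force: [-0.7, 0.6, -0.5]
grip_width: 0.044
```

```bash
python3 - <<'E'
from h import *
s=status.sense();print(s['time'],s['ee_pos'],s['q'],s['grip_width'],s['contact_force'])
f=grab('wrist','w13.png')
rows([((.6963,.0705,.097),down(90))])
print(proj(f,[.6963,.0705,.108]))
E
```

```text
25.675 [0.6965291  0.07034288 0.2182866 ] [-6.58404584e-02  7.51658031e-01  9.24996645e-01 -1.27604606e-03
  1.46702690e+00 -1.63601918e+00] 0.043952595153460394 [-0.65415471  0.58833853 -0.45867152]
tx -0.0009 ty 0.0007 tz 0.3060 wx -0.0004 wy -0.0003 wz -0.0002 | rows>=2.0
[317.17164981 203.61088677]
```

View pics/w13.png

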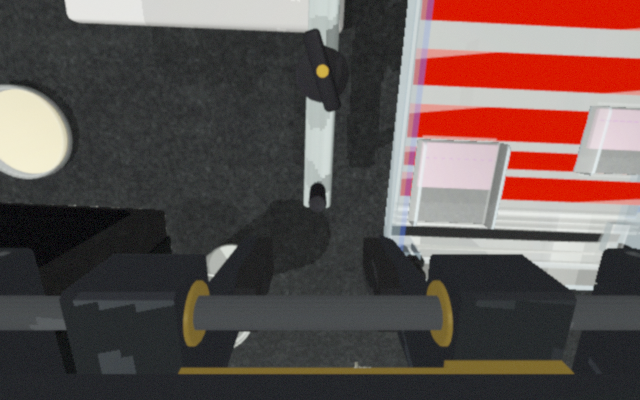

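>>> {"name": "play_rows", "arguments": {
  "rows": [
    {"tx":-0.001,"ty":0.001,"tz":0.1,"wx":0,"wy":0,"wz":0,"fingers":0.0},
    {"tx":-0.001,"ty":0.001,"tz":0.306,"wx":0,"wy":0,"wz":0,"fingers":0.0},
    {"tx":-0.001,"ty":0.001,"tz":0.306,"wx":0,"wy":0,"wz":0,"fingers":0.0},
    {"tx":-0.001,"ty":0.001,"tz":0.306,"wx":0,"wy":0,"wz":0,"fingers":0.0},
    {"tx":-0.001,"ty":0.001,"tz":0.306,"wx":0,"wy":0,"wz":0,"fingers":-1},
    {"tx":-0.001,"ty":0.001,"tz":0.306,"wx":0,"wy":0,"wz":0,"fingers":-1},
    {"tx":-0.001,"ty":0.001,"tz":0.306,"wx":0,"wy":0,"wz":0,"fingers":-1},
    {"tx":-0.001,"ty":0.001,"tz":0.306,"wx":0,"wy":0,"wz":0,"fingers":-1},
    {"tx":-0.001,"ty":0.001,"tz":0.306,"wx":0,"wy":0,"wz":0,"fingers":-1}
  ],
  "grip_force": 15
}}

```text
time: 26.85
ee_pos: [0.6974, 0.0704, 0.0996]
tool_rot: [0.0, 1.0, -0.001, 0.001]
contact_force: [-0.6, 0.9, 5.2]
grip_width: 0.0135
```

```bash
python3 - <<'E'
from h import *
s=status.sense();print(s['ee_pos'],s['grip_width'],s['contact_force'],s['moment'])
p=s['ee_pos']; h=np.array([0.4915,0.078]); r=p[:2]-h; print(np.linalg.norm(r))
ang=lambda v:np.arctan2(v[1],v[0]); r0=np.array([.4864-.4915,-.1268-.078])
tot=ang(r0)-ang(r); print(tot)
T=[]
for a in np.linspace(0,1,15)[1:]*tot:
    q=Rn.from_euler('z',a).apply([*r,0])[:2]+h
    T.append(((*q,p[2]),Rn.from_euler('z',a)*Rn.from_quat(s['tool_rot']))); 
print(T[-1][0]); rows(T)
E
```

```text
[0.69742025 0.07044071 0.09959249] 0.013452010364253097 [-0.55824702  0.86057921  5.24544563] [ 0.03669718  0.15919504 -0.05128168]
0.20605895047451847
-1.5590002102068743
(np.float64(0.4863702394868016), np.float64(-0.12799508884373262), np.float64(0.09959248552470229))
tx 0.0052 ty -0.0571 tz 0.0001 wx 0.0001 wy 0.0001 wz 0.0354 | rows>=0.6
tx 0.0168 ty -0.1133 tz 0.0001 wx 0.0002 wy 0.0001 wz 0.0709 | rows>=1.2
tx 0.0345 ty -0.1678 tz 0.0001 wx 0.0003 wy 0.0002 wz 0.1063 | rows>=1.8
tx 0.0582 ty -0.2200 tz 0.0001 wx 0.0004 wy 0.0002 wz 0.1418 | rows>=2.4
tx 0.0875 ty -0.2693 tz 0.0001 wx 0.0005 wy 0.0003 wz 0.1772 | rows>=3.0
tx 0.1222 ty -0.3150 tz 0.0001 wx 0.0006 wy 0.0003 wz 0.2127 | rows>=3.6
tx 0.1616 ty -0.3565 tz 0.0000 wx 0.0007 wy 0.0004 wz 0.2481 | rows>=4.2
tx 0.2055 ty -0.3935 tz -0.0000 wx 0.0008 wy 0.0004 wz 0.2836 | rows>=4.8
tx 0.2532 ty -0.4253 tz -0.0001 wx 0.0009 wy 0.0005 wz 0.3190 | rows>=5.4
tx 0.3041 ty -0.4516 tz -0.0002 wx 0.0010 wy 0.0005 wz 0.3545 | rows>=6.0
tx 0.3577 ty -0.4721 tz -0.0004 wx 0.0011 wy 0.0006 wz 0.3899 | rows>=6.6
tx 0.4132 ty -0.4865 tz -0.0005 wx 0.0012 wy 0.0006 wz 0.4254 | rows>=7.2
tx 0.4699 ty -0.4947 tz -0.0007 wx 0.0013 wy 0.0007 wz 0.4608 | rows>=7.8
tx 0.5272 ty -0.4965 tz -0.0008 wx 0.0015 wy 0.0007 wz 0.4962 | rows>=8.3
```

>>> {"name": "play_rows", "arguments": {
  "rows": [
    {"tx":0.005,"ty":-0.057,"tz":0,"wx":0,"wy":0,"wz":0.035,"fingers":-1},
    {"tx":0.017,"ty":-0.113,"tz":0,"wx":0,"wy":0,"wz":0.071,"fingers":-1},
    {"tx":0.0345,"ty":-0.168,"tz":0,"wx":0,"wy":0,"wz":0.106,"fingers":-1},
    {"tx":0.058,"ty":-0.22,"tz":0,"wx":0,"wy":0,"wz":0.142,"fingers":-1},
    {"tx":0.0875,"ty":-0.269,"tz":0,"wx":0,"wy":0,"wz":0.177,"fingers":-1},
    {"tx":0.122,"ty":-0.315,"tz":0,"wx":0,"wy":0,"wz":0.213,"fingers":-1},
    {"tx":0.1615,"ty":-0.3565,"tz":0,"wx":0,"wy":0,"wz":0.248,"fingers":-1},
    {"tx":0.2055,"ty":-0.3935,"tz":0,"wx":0,"wy":0,"wz":0.284,"fingers":-1},
    {"tx":0.253,"ty":-0.425,"tz":0,"wx":0,"wy":0,"wz":0.319,"fingers":-1},
    {"tx":0.304,"ty":-0.4515,"tz":0,"wx":0,"wy":0,"wz":0.3545,"fingers":-1},
    {"tx":0.358,"ty":-0.472,"tz":0,"wx":0,"wy":0,"wz":0.39,"fingers":-1},
    {"tx":0.413,"ty":-0.4865,"tz":0,"wx":0,"wy":0,"wz":0.425,"fingers":-1},
    {"tx":0.47,"ty":-0.495,"tz":0,"wx":0,"wy":0,"wz":0.461,"fingers":-1},
    {"tx":0.515,"ty":-0.4965,"tz":0,"wx":0,"wy":0,"wz":0.49,"fingers":-1},
    {"tx":0.527,"ty":-0.4965,"tz":0,"wx":0,"wy":0,"wz":0.496,"fingers":-1},
    {"tx":0.533,"ty":-0.4965,"tz":0,"wx":0,"wy":0,"wz":0.499,"fingers":-1},
    {"tx":0.533,"ty":-0.4965,"tz":0,"wx":0,"wy":0,"wz":0.499,"fingers":-1}
  ]
}}

```text
time: 28.98
ee_pos: [0.4842, -0.128, 0.0995]
tool_rot: [0.706, 0.708, 0.001, 0.002]
contact_force: [0.8, 2.2, 7.4]
grip_width: 0.0134
```

```bash
python3 - <<'E'
from h import *
s=status.sense();print(s['time'],s['ee_pos'],s['q'],s['grip_width'],s['contact_force'],s['moment'])
E
```

```text
28.975 [ 0.48415795 -0.12802964  0.09949166] [-4.92878143e-01  4.58497710e-01  1.76536539e+00 -2.85832435e-05
  9.13936612e-01 -4.94871466e-01] 0.013411151435435269 [0.83493844 2.20089721 7.35212854] [ 0.17188248  0.12037499 -0.0130315 ]
```

>>> {"name": "play_rows", "arguments": {
  "rows": [
    {"tx":0,"ty":-0.003,"tz":0,"wx":0,"wy":0,"wz":0,"fingers":-1},
    {"tx":0,"ty":-0.006,"tz":0,"wx":0,"wy":0,"wz":0,"fingers":-1},
    {"tx":0,"ty":-0.009,"tz":0,"wx":0,"wy":0,"wz":0,"fingers":-1},
    {"tx":0,"ty":-0.009,"tz":0,"wx":0,"wy":0,"wz":0,"fingers":-1}
  ]
}}

```text
time: 29.48
ee_pos: [0.4833, -0.1281, 0.0997]
tool_rot: [0.707, 0.708, 0.003, 0.005]
contact_force: [18.1, 5.2, -3.2]
grip_width: 0.0135
```

```bash
python3 - <<'E'
from h import *
s=status.sense();print(s['time'],s['ee_pos'],s['grip_width'],s['contact_force'],s['moment'])
E
```

```text
29.475 [ 0.48329292 -0.12811881  0.09966259] 0.013486933477384402 [18.10521744  5.15356213 -3.15705995] [ 0.65958613 -2.7249074  -0.00681927]
```

>>> {"name": "play_rows", "arguments": {
  "rows": [
    {"tx":0,"ty":0.005,"tz":0,"wx":0,"wy":0,"wz":0,"fingers":-0.2},
    {"tx":0,"ty":0.009,"tz":0,"wx":0,"wy":0,"wz":0,"fingers":-0.2},
    {"tx":0,"ty":0.009,"tz":0,"wx":0,"wy":0,"wz":0,"fingers":-0.2},
    {"tx":0,"ty":0.009,"tz":-0.06,"wx":0,"wy":0,"wz":0,"fingers":-0.2},
    {"tx":0.0,"ty":0.009,"tz":-0.2,"wx":0,"wy":0,"wz":0,"fingers":-0.2},
    {"tx":0.1,"ty":0.009,"tz":-0.3,"wx":0,"wy":0,"wz":0,"fingers":0},
    {"tx":0.1,"ty":0.009,"tz":-0.3,"wx":0,"wy":0,"wz":0,"fingers":0},
    {"tx":0.1,"ty":0.009,"tz":-0.3,"wx":0,"wy":0,"wz":0,"fingers":0}
  ]
}}

```text
time: 30.48
ee_pos: [0.4831, -0.088, 0.2178]
tool_rot: [0.706, 0.708, -0.0, 0.001]
contact_force: [-0.7, 0.4, -0.3]
grip_width: 0.0439
```

```bash
python3 - <<'E'
from h import *
s=status.sense();print(s['time'],s['ee_pos'],s['grip_width'],s['contact_force'],s['moment'])
f=grab('wrist','w14.png'); np.savez('w14.npz',**f)
print(proj(f,[*(HINGE-.112*YD),.104]))
E
```

```text
30.475 [ 0.48307198 -0.0879611   0.21775439] 0.043873268703337166 [-0.70469235  0.4493782  -0.25774987] [-0.07452108  0.13256485  0.01744667]
[323.96869676 129.98266467]
```

View pics/w14.png

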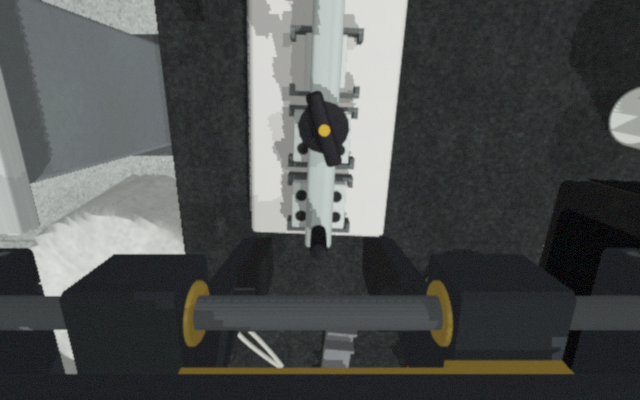

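```bash
python3 - <<'E'
from h import *
f=dict(np.load('w14.npz')); P=cloud(f); hsv=cv2.cvtColor(f['color'],cv2.COLOR_RGB2HSV); g=hsv[...,2]
pin=(hsv[...,1]>120)&(hsv[...,0]>12)&(hsv[...,0]<35); pin[:,:300]=0;pin[:,345:]=0;pin[150:]=0;pin[:110]=0
v,u=np.nonzero(pin); print('pin',len(v),u.mean(),v.mean(),np.nanmedian(P[pin],0), P[pin][:,2].std())
zt=np.nanmedian(P[pin],0)[2]; print('ray',ray(f,u.mean(),v.mean(),zt))
w=(g<80)&(P[...,2]>.098)&(P[...,2]<.115); w[:85]=0;w[170:]=0;w[:,:290]=0;w[:,360:]=0
q=P[w]; print('wing z',np.percentile(q[:,2],[5,25,50,75,95]),len(q))
r=cv2.minAreaRect((q[:,:2]*1000).astype(np.float32)); print(r)
d=(g<90)&(P[...,2]>.07)&(P[...,2]<.095); d[:85]=0;d[170:]=0;d[:,:290]=0;d[:,360:]=0
q=P[d]; print('disc z',np.percentile(q[:,2],[5,25,50,75,95]),len(q), cv2.minEnclosingCircle((q[:,:2]*1000).astype(np.float32)))
W=P[w]; c=W[:,:2].mean(0); _,_,vt=np.linalg.svd(W[:,:2]-c); print(c,np.degrees(np.arctan2(vt[0,1],vt[0,0])))
E
```

```text
pin 137 323.86861313868616 130.0 [ 0.48729359 -0.03393347  0.10748983] nan
ray [ 0.48721444 -0.03393034  0.10748983]
wing z [0.10492101 0.10628103 0.1069026  0.10742198 0.10809536] 1114
((487.24896240234375, -33.943450927734375), (11.959759712219238, 53.71164321899414), 17.72286033630371)
disc z [0.08053075 0.08123832 0.08171445 0.08219575 0.08284389] 1139 ((487.1523742675781, -33.85259246826172), 19.823793411254883)
[ 0.4868251  -0.03256352] -71.99936715606914
```

```bash
python3 - <<'E'
from h import *
rows([((.4872,-.0339,.17),down(17.7)),((.4872,-.0339,.1095),down(17.7))])
E
```

```text
tx 0.1358 ty 0.0109 tz 0.1183 wx -0.0002 wy 0.0002 wz -0.0977 | rows>=1.6
tx 0.1358 ty 0.0110 tz 0.2696 wx -0.0002 wy 0.0002 wz -0.0977 | rows>=1.9
```

>>> {"name": "play_rows", "arguments": {
  "rows": [
    {"tx":0.05,"ty":0.004,"tz":0.04,"wx":0,"wy":0,"wz":-0.04,"fingers":-0.3},
    {"tx":0.136,"ty":0.011,"tz":0.118,"wx":0,"wy":0,"wz":-0.098,"fingers":-0.3},
    {"tx":0.136,"ty":0.011,"tz":0.118,"wx":0,"wy":0,"wz":-0.098,"fingers":-0.3},
    {"tx":0.136,"ty":0.011,"tz":0.118,"wx":0,"wy":0,"wz":-0.098,"fingers":-0.3},
    {"tx":0.136,"ty":0.011,"tz":0.2,"wx":0,"wy":0,"wz":-0.098,"fingers":-0.3},
    {"tx":0.136,"ty":0.011,"tz":0.268,"wx":0,"wy":0,"wz":-0.098,"fingers":-0.3},
    {"tx":0.136,"ty":0.011,"tz":0.268,"wx":0,"wy":0,"wz":-0.098,"fingers":-0.3},
    {"tx":0.136,"ty":0.011,"tz":0.268,"wx":0,"wy":0,"wz":-0.098,"fingers":-0.3}
  ]
}}

```text
time: 31.52
ee_pos: [0.4886, -0.0343, 0.1126]
tool_rot: [0.59, 0.807, 0.0, 0.002]
contact_force: [-0.3, -0.9, 0.3]
grip_width: 0.0306
```

```bash
python3 - <<'E'
from h import *
s=status.sense();print(s['time'],s['ee_pos'],s['q'],s['grip_width'],s['contact_force'],s['moment'])
rows([((.4872,-.0339,.1095),down(17.7))])
grab('wrist','w15.png')
E
```

```text
31.525 [ 0.48860467 -0.03432351  0.11262847] [-3.09477240e-01  4.17377915e-01  1.78786680e+00 -1.02308055e-03
  9.32300920e-01 -6.17641048e-01] 0.030581961027457704 [-0.32158098 -0.90767292  0.28094169] [-0.08301023  0.06383346 -0.01047211]
tx 0.0021 ty -0.0030 tz 0.0078 wx 0.0009 wy 0.0010 wz -0.0000 | rows>=0.1
```

View pics/w15.png

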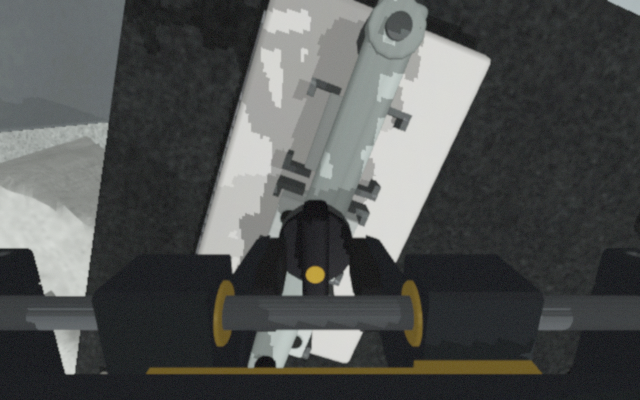

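>>> {"name": "play_rows", "arguments": {
  "rows": [
    {"tx":0.002,"ty":-0.003,"tz":0.007,"wx":0,"wy":0,"wz":0,"fingers":-0.3},
    {"tx":0.002,"ty":-0.003,"tz":0.007,"wx":0,"wy":0,"wz":0,"fingers":-0.3},
    {"tx":0.002,"ty":-0.003,"tz":0.007,"wx":0,"wy":0,"wz":0,"fingers":-1},
    {"tx":0.002,"ty":-0.003,"tz":0.007,"wx":0,"wy":0,"wz":0,"fingers":-1},
    {"tx":0.002,"ty":-0.003,"tz":0.007,"wx":0,"wy":0,"wz":0,"fingers":-1},
    {"tx":0.002,"ty":-0.003,"tz":0.007,"wx":0,"wy":0,"wz":0,"fingers":-1}
  ],
  "grip_force": 30
}}

```text
time: 32.33
ee_pos: [0.4868, -0.0331, 0.1087]
tool_rot: [0.589, 0.808, 0.0, 0.001]
contact_force: [2.8, 1.8, -0.9]
grip_width: 0.0115
```

```bash
cat > kn.py <<'E'
from h import *
s=status.sense();R=Rn.from_quat(s['tool_rot']).as_matrix()
print('t',s['time'],s['ee_pos'].round(4),'w',round(s['grip_width'],4),'F',s['contact_force'].round(2),'M',s['moment'].round(3),'psi',np.degrees(np.arctan2(R[1,1],R[0,1])).round(2),'q6',s['q'][5].round(3),'tau6',s['joint_efforts'][5].round(3),'tau1',s['joint_efforts'][0].round(2))
f=grab('wrist'); hsv=cv2.cvtColor(f['color'],cv2.COLOR_RGB2HSV); P=cloud(f)
pin=(hsv[...,1]>120)&(hsv[...,0]>12)&(hsv[...,0]<35)&(hsv[...,2]>120); pin[:,:290]=0;pin[:,345:]=0;pin[296:]=0;pin[:240]=0
v,u=np.nonzero(pin)
if len(v): print('pin',len(v),u.mean().round(2),v.mean().round(2),v.min(),v.max(),'z',np.nanmedian(P[pin],0).round(5))
E
python3 kn.py
```

```text
t 32.325 [ 0.4868 -0.0331  0.1087] w 0.0115 F [ 2.83  1.78 -0.88] M [ 0.257 -0.405 -0.073] psi 17.77 q6 -0.618 tau6 -0.021 tau1 -0.91
pin 274 317.85 282.66 274 291 z [ 0.48734 -0.03385  0.10763]
```

>>> {"name": "play_rows", "arguments": {
  "rows": [
    {"tx":0,"ty":0,"tz":0,"wx":0,"wy":0,"wz":0.03,"fingers":-1},
    {"tx":0,"ty":0,"tz":0,"wx":0,"wy":0,"wz":0.07,"fingers":-1},
    {"tx":0,"ty":0,"tz":0,"wx":0,"wy":0,"wz":0.11,"fingers":-1},
    {"tx":0,"ty":0,"tz":0,"wx":0,"wy":0,"wz":0.15,"fingers":-1},
    {"tx":0,"ty":0,"tz":0,"wx":0,"wy":0,"wz":0.19,"fingers":-1},
    {"tx":0,"ty":0,"tz":0,"wx":0,"wy":0,"wz":0.23,"fingers":-1},
    {"tx":0,"ty":0,"tz":0,"wx":0,"wy":0,"wz":0.26,"fingers":-1},
    {"tx":0,"ty":0,"tz":0,"wx":0,"wy":0,"wz":0.28,"fingers":-1},
    {"tx":0,"ty":0,"tz":0,"wx":0,"wy":0,"wz":0.28,"fingers":-1}
  ]
}}

```text
time: 33.5
ee_pos: [0.4878, -0.0333, 0.1088]
tool_rot: [0.878, 0.48, 0.002, 0.002]
contact_force: [9.6, 2.7, -5.2]
grip_width: 0.0116
```

```bash
python3 kn.py
```

```text
t 33.5 [ 0.4878 -0.0333  0.1088] w 0.0116 F [ 9.62  2.75 -5.18] M [ 0.213 -1.413  0.014] psi -32.69 q6 0.262 tau6 0.225 tau1 -1.17
pin 192 318.28 281.94 275 289 z [ 0.48733 -0.03386  0.10786]
```

>>> {"name": "play_rows", "arguments": {
  "rows": [
    {"tx":-0.001,"ty":-0.001,"tz":0,"wx":0,"wy":0,"wz":0.02,"fingers":-1},
    {"tx":-0.001,"ty":-0.001,"tz":0,"wx":0,"wy":0,"wz":0.04,"fingers":-1},
    {"tx":-0.001,"ty":-0.001,"tz":0,"wx":0,"wy":0,"wz":0.05,"fingers":-1},
    {"tx":-0.001,"ty":-0.001,"tz":0,"wx":0,"wy":0,"wz":0.05,"fingers":-1}
  ]
}}

```text
time: 34.05
ee_pos: [0.4879, -0.0334, 0.1088]
tool_rot: [0.912, 0.409, 0.003, 0.002]
contact_force: [12.9, 1.2, -7.3]
grip_width: 0.0119
```

```bash
python3 kn.py
```

```text
t 34.05 [ 0.4879 -0.0334  0.1088] w 0.0119 F [12.93  1.22 -7.28] M [ 0.377 -1.972 -0.032] psi -41.68 q6 0.418 tau6 0.123 tau1 -1.54
pin 192 318.42 281.37 275 288 z [ 0.48745 -0.03378  0.10784]
```

>>> {"name": "play_rows", "arguments": {
  "rows": [
    {"tx":0.003,"ty":0.003,"tz":0.001,"wx":0,"wy":0,"wz":0.02,"fingers":-1},
    {"tx":0.003,"ty":0.003,"tz":0.001,"wx":0,"wy":0,"wz":0.04,"fingers":-1},
    {"tx":0.003,"ty":0.003,"tz":0.001,"wx":0,"wy":0,"wz":0.04,"fingers":-1}
  ]
}}

```text
time: 34.48
ee_pos: [0.4884, -0.0335, 0.1086]
tool_rot: [0.936, 0.352, 0.001, 0.002]
contact_force: [3.9, 0.3, 2.8]
grip_width: 0.0117
```

```bash
python3 kn.py
```

```text
t 34.475 [ 0.4884 -0.0335  0.1086] w 0.0117 F [3.94 0.35 2.84] M [ 0.03  -0.562 -0.023] psi -48.8 q6 0.544 tau6 0.301 tau1 0.01
pin 210 318.01 281.82 274 289 z [ 0.4877  -0.03372  0.10776]
```

>>> {"name": "play_rows", "arguments": {
  "rows": [
    {"tx":0.0005,"ty":0.001,"tz":0,"wx":0,"wy":0,"wz":0.02,"fingers":-1},
    {"tx":0.0005,"ty":0.001,"tz":0,"wx":0,"wy":0,"wz":0.04,"fingers":-1},
    {"tx":0.0005,"ty":0.001,"tz":0,"wx":0,"wy":0,"wz":0.04,"fingers":-1}
  ]
}}

```text
time: 34.9
ee_pos: [0.4885, -0.0336, 0.1086]
tool_rot: [0.956, 0.293, 0.001, 0.001]
contact_force: [3.5, -1.3, 5.4]
grip_width: 0.012
```

```bash
python3 kn.py
```

```text
t 34.9 [ 0.4885 -0.0336  0.1086] w 0.012 F [ 3.53 -1.3   5.42] M [-0.083 -0.492 -0.058] psi -55.94 q6 0.669 tau6 0.276 tau1 0.31
pin 212 317.77 281.84 275 289 z [ 0.48753 -0.03372  0.10767]
```

>>> {"name": "play_rows", "arguments": {
  "rows": [
    {"tx":0.0,"ty":0,"tz":0,"wx":0,"wy":0,"wz":0.02,"fingers":-1},
    {"tx":0,"ty":0,"tz":0,"wx":0,"wy":0,"wz":0.03,"fingers":-1},
    {"tx":0,"ty":0,"tz":0,"wx":0,"wy":0,"wz":0.03,"fingers":-1}
  ]
}}

```text
time: 35.33
ee_pos: [0.4886, -0.0337, 0.1086]
tool_rot: [0.969, 0.248, 0.001, 0.001]
contact_force: [4.2, -1.2, 5.4]
grip_width: 0.0113
```

```bash
python3 kn.py
```

```text
t 35.325 [ 0.4886 -0.0337  0.1086] w 0.0113 F [ 4.21 -1.22  5.36] M [-0.266 -0.472 -0.042] psi -61.31 q6 0.763 tau6 0.15 tau1 0.54
pin 219 317.76 281.79 274 289 z [ 0.48768 -0.03372  0.10776]
```

>>> {"name": "play_rows", "arguments": {
  "rows": [
    {"tx":0.0,"ty":0,"tz":0,"wx":0,"wy":0,"wz":0.02,"fingers":-1},
    {"tx":0,"ty":0,"tz":0,"wx":0,"wy":0,"wz":0.035,"fingers":-1},
    {"tx":0,"ty":0,"tz":0,"wx":0,"wy":0,"wz":0.035,"fingers":-1}
  ]
}}

```text
time: 35.75
ee_pos: [0.4886, -0.0338, 0.1086]
tool_rot: [0.981, 0.194, 0.001, 0.002]
contact_force: [5.1, -3.1, 4.7]
grip_width: 0.0117
```

```bash
python3 kn.py
```

```text
t 35.75 [ 0.4886 -0.0338  0.1086] w 0.0117 F [ 5.06 -3.13  4.71] M [-0.451 -0.543  0.185] psi -67.58 q6 0.872 tau6 0.417 tau1 0.96
pin 238 317.89 282.85 275 291 z [ 0.4877  -0.03367  0.10892]
```

>>> {"name": "play_rows", "arguments": {
  "rows": [
    {"tx":0.0,"ty":0,"tz":0,"wx":0,"wy":0,"wz":0.02,"fingers":-1},
    {"tx":0,"ty":0,"tz":0,"wx":0,"wy":0,"wz":0.035,"fingers":-1},
    {"tx":0,"ty":0,"tz":0,"wx":0,"wy":0,"wz":0.035,"fingers":-1}
  ]
}}

```text
time: 36.17
ee_pos: [0.4887, -0.0339, 0.1086]
tool_rot: [0.99, 0.14, 0.002, 0.002]
contact_force: [4.1, -3.1, 5.0]
grip_width: 0.0115
```

```bash
python3 kn.py
```

```text
t 36.175 [ 0.4887 -0.0339  0.1086] w 0.0115 F [ 4.11 -3.14  4.96] M [-0.565 -0.582  0.205] psi -73.88 q6 0.982 tau6 0.411 tau1 1.34
pin 255 318.02 283.78 275 293 z [ 0.48812 -0.03367  0.11011]
```

>>> {"name": "play_rows", "arguments": {
  "rows": [
    {"tx":0.0,"ty":0,"tz":0,"wx":0,"wy":0,"wz":0.015,"fingers":-1},
    {"tx":0,"ty":0,"tz":0,"wx":0,"wy":0,"wz":0.03,"fingers":-1},
    {"tx":0,"ty":0,"tz":0,"wx":0,"wy":0,"wz":0.03,"fingers":-1}
  ]
}}

```text
time: 36.6
ee_pos: [0.4887, -0.034, 0.1086]
tool_rot: [0.996, 0.093, 0.002, 0.002]
contact_force: [5.0, -4.9, 4.0]
grip_width: 0.0119
```

```bash
python3 kn.py
```

```text
t 36.6 [ 0.4887 -0.034   0.1086] w 0.0119 F [ 5.02 -4.9   4.01] M [-0.641 -0.591  0.182] psi -79.27 q6 1.077 tau6 0.413 tau1 1.7
pin 270 317.96 284.79 275 294 z [ 0.4881  -0.03364  0.11126]
```

>>> {"name": "play_rows", "arguments": {
  "rows": [
    {"tx":0,"ty":0,"tz":0,"wx":0,"wy":0,"wz":0,"fingers":-0.3},
    {"tx":0,"ty":0,"tz":0,"wx":0,"wy":0,"wz":0,"fingers":-0.3},
    {"tx":0,"ty":0,"tz":0,"wx":0,"wy":0,"wz":0,"fingers":-0.3},
    {"tx":0,"ty":0,"tz":-0.06,"wx":0,"wy":0,"wz":0,"fingers":-0.3},
    {"tx":0,"ty":0,"tz":-0.2,"wx":0,"wy":0,"wz":0,"fingers":-0.3},
    {"tx":-0.15,"ty":0,"tz":-0.4,"wx":0,"wy":0,"wz":0,"fingers":-0.3},
    {"tx":-0.15,"ty":0,"tz":-0.4,"wx":0,"wy":0,"wz":0,"fingers":-0.3},
    {"tx":-0.15,"ty":0,"tz":-0.4,"wx":0,"wy":0,"wz":0,"fingers":-0.3}
  ]
}}

```text
time: 37.65
ee_pos: [0.4287, -0.0443, 0.2697]
tool_rot: [0.996, 0.092, 0.002, 0.002]
contact_force: [0.2, 1.4, -0.6]
grip_width: 0.0308
```

```bash
python3 - <<'E'
from h import *
s=status.sense();print(s['time'],s['ee_pos'],s['q'],s['grip_width'],s['contact_force'])
f=grab('wrist','w16.png'); np.savez('w16.npz',**f); P=cloud(f); hsv=cv2.cvtColor(f['color'],cv2.COLOR_RGB2HSV)
pin=(hsv[...,1]>120)&(hsv[...,0]>12)&(hsv[...,0]<35)&(hsv[...,2]>120)&(P[...,2]>.1)&(P[...,2]<.13)
print(pin.sum(),np.nanmedian(P[pin],0)); w=(hsv[...,2]<80)&(P[...,2]>.1)&(P[...,2]<.11); w&=np.hypot(P[...,0]-.4875,P[...,1]+.034)<.03; print('wing',np.median(P[w][:,2]))
f=grab('top','t6.png'); a=cv2.imread('pics/t6.png')[150:250,190:340]; cv2.imwrite('pics/t6c.png',cv2.resize(a,None,fx=5,fy=5,interpolation=cv2.INTER_CUBIC))
E
```

```text
37.65 [ 0.42865534 -0.04432751  0.26965393] [-3.75989631e-01  9.53543088e-02  1.75100026e+00 -6.14984010e-04
  1.28936835e+00  1.01083293e+00] 0.03084826804366032 [ 0.15546139  1.35207047 -0.5920836 ]
89 [ 0.48725707 -0.0340046   0.11117969]
wing 0.10685554875250078
```

View pics/w16.png

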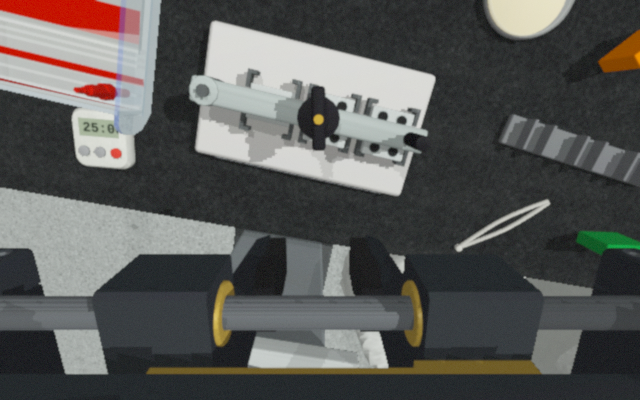

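View pics/t6c.png

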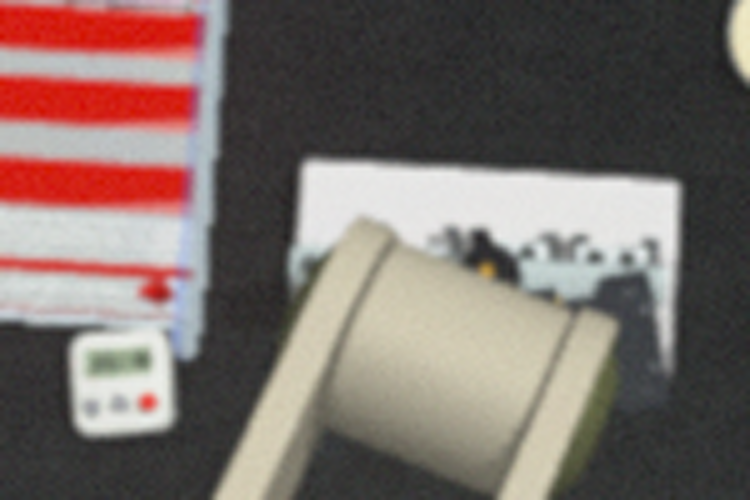

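```bash
python3 - <<'E'
from h import *
f=dict(np.load('w16.npz')); P=cloud(f); hsv=cv2.cvtColor(f['color'],cv2.COLOR_RGB2HSV)
m=(hsv[...,1]>120)&((hsv[...,0]<8)|(hsv[...,0]>172))&(hsv[...,2]>120); m[:140]=0;m[170:]=0;m[:,:105]=0;m[:,130:]=0
v,u=np.nonzero(m); print('key px',u.mean(),v.mean(),len(v),ray(f,u.mean(),v.mean(),.019),np.nanmedian(P[m],0))
g=grab('top'); Q=cloud(g); h=cv2.cvtColor(g['color'],cv2.COLOR_RGB2HSV)
m=(h[...,1]>110)&((h[...,0]<8)|(h[...,0]>172)); m[:223]=0;m[236:]=0;m[:,:205]=0;m[:,:210]=0;m[:,228:]=0
v,u=np.nonzero(m); print('top key',u.mean(),v.mean(),len(v),ray(g,u.mean(),v.mean(),.019))
for n,C in (('w',P),('t',Q)):
    s=(C[...,0]>.25)&(C[...,0]<.55)&(C[...,1]>.1)&(C[...,1]<.32)
    q=C[s]; print(n,np.percentile(q[:,2],[50,90,98,100]))
    hh=q[q[:,2]>.04]; print(hh.min(0) if len(hh) else '',hh.max(0) if len(hh) else '')
a=cv2.imread('pics/w16.png')[60:190,0:200]; cv2.imwrite('pics/w16c.png',cv2.resize(a,None,fx=4,fy=4,interpolation=cv2.INTER_CUBIC))
E
```

```text
key px 115.54794520547945 152.95890410958904 73 [0.40437887 0.18533978 0.019     ] [0.40424641 0.18569572 0.01874411]
top key 219.16666666666666 229.83333333333334 6 [0.40535154 0.18588803 0.019     ]
w [0.00528427 0.03882979 0.0625772  0.09886778]
[0.43314323 0.15258927 0.04000757] [0.54988765 0.28627545 0.09886778]
t [0.0037656  0.02807115 0.0581678  0.0971621 ]
[0.43371416 0.15359255 0.04071372] [0.54916525 0.3189141  0.0971621 ]
```

View pics/w16c.png

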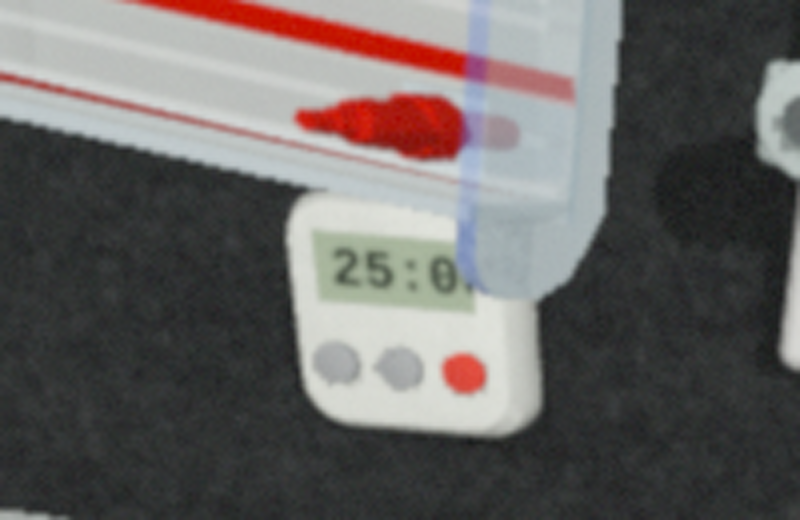

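```bash
python3 - <<'E'
from h import *
f=dict(np.load('w16.npz')); P=cloud(f)
for u,v in ((399,369),(337,362)): print('grey',ray(f,u/4-.4,60+v/4-.4,.018))
c=[ray(f,u/4-.4,60+v/4-.4,.016) for u,v in ((290,200),(325,425),(520,430),(540,300))]; print(np.round(c,4))
for x0 in np.arange(.38,.50,.012):
    print(round(x0,3),[ (lambda q: round(float(np.nanmax(q)),3) if q.size else None)(P[...,2][(P[...,0]>=x0)&(P[...,0]<x0+.012)&(P[...,1]>=y0)&(P[...,1]<y0+.02)]) for y0 in np.arange(.08,.28,.02)])
g=grab('scene','s7.png'); a=cv2.imread('pics/s7.png')[120:280,150:350]; cv2.imwrite('pics/s7c.png',cv2.resize(a,None,fx=3.7,fy=3.7,interpolation=cv2.INTER_CUBIC))
E
```

```text
grey [0.40203963 0.20411102 0.018     ]
grey [0.40084648 0.2214737  0.018     ]
[[0.4437 0.2352 0.016 ]
 [0.3811 0.2264 0.016 ]
 [0.3899 0.1707 0.016 ]
 [0.4287 0.1662 0.016 ]]
0.38 [0.002, 0.003, 0.003, 0.003, 0.017, 0.018, 0.018, 0.017, 0.002, 0.002]
0.392 [0.002, 0.002, 0.002, 0.002, 0.02, 0.021, 0.021, 0.02, 0.002, 0.003]
0.404 [0.002, 0.003, 0.002, 0.003, 0.017, 0.021, 0.02, 0.02, 0.002, 0.002]
0.416 [0.022, 0.002, 0.002, 0.002, 0.017, 0.018, 0.019, 0.018, 0.002, 0.003]
0.428 [0.022, 0.003, 0.002, 0.061, 0.06, 0.018, 0.018, 0.018, 0.002, 0.002]
0.44 [0.022, 0.003, 0.003, 0.065, 0.064, 0.018, 0.018, 0.018, 0.002, 0.002]
0.452 [0.021, 0.002, 0.003, 0.065, 0.065, 0.058, 0.058, 0.058, 0.058, 0.057]
0.464 [0.022, 0.002, 0.002, 0.064, 0.099, None, 0.024, 0.024, 0.024, 0.024]
0.476 [0.071, 0.003, 0.003, 0.064, 0.087, 0.051, 0.022, 0.024, 0.024, 0.025]
0.488 [0.071, 0.002, 0.003, 0.064, 0.063, 0.013, 0.013, 0.012, 0.013, 0.013]
```

View pics/s7c.png

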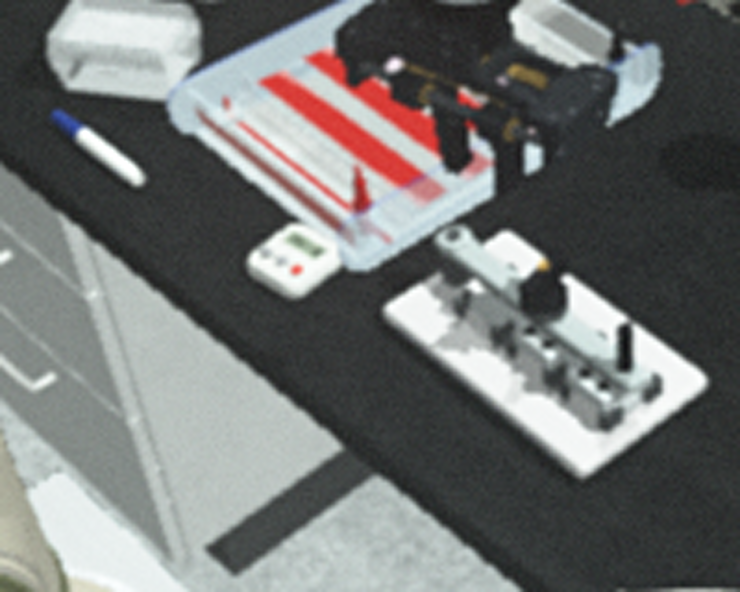

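```bash
python3 - <<'E'
from h import *
R=down(90,-20); o=(.009,.007,.025); k=np.array([.4045,.1856,.019])
for d in (.12,.02): print(tcpo(k+[0,0,d],R,o)); rows([(tcpo(k+[0,0,d],R,o),R)])
E
```

```text
[0.40440673 0.1786     0.1655705 ]
tx 0.0422 ty -0.5581 tz 0.2525 wx -0.1640 wy -0.0151 wz -0.9275 | rows>=15.8
[0.40440673 0.1786     0.0655705 ]
tx 0.0424 ty -0.5581 tz 0.5025 wx -0.1640 wy -0.0151 wz -0.9275 | rows>=15.8
```

>>> {"name": "play_rows", "arguments": {
  "rows": [
    {"tx":0,"ty":-0.05,"tz":0.0,"wx":-0.01,"wy":-0.001,"wz":-0.06,"fingers":-1},
    {"tx":0.01,"ty":-0.15,"tz":0.02,"wx":-0.03,"wy":-0.003,"wz":-0.18,"fingers":-1},
    {"tx":0.02,"ty":-0.3,"tz":0.05,"wx":-0.06,"wy":-0.006,"wz":-0.35,"fingers":-1},
    {"tx":0.042,"ty":-0.558,"tz":0.1,"wx":-0.164,"wy":-0.015,"wz":-0.9275,"fingers":-1},
    {"tx":0.042,"ty":-0.558,"tz":0.1,"wx":-0.164,"wy":-0.015,"wz":-0.9275,"fingers":-1},
    {"tx":0.042,"ty":-0.558,"tz":0.1,"wx":-0.164,"wy":-0.015,"wz":-0.9275,"fingers":-1},
    {"tx":0.042,"ty":-0.558,"tz":0.1,"wx":-0.164,"wy":-0.015,"wz":-0.9275,"fingers":-1},
    {"tx":0.042,"ty":-0.558,"tz":0.1,"wx":-0.164,"wy":-0.015,"wz":-0.9275,"fingers":-1},
    {"tx":0.042,"ty":-0.558,"tz":0.1,"wx":-0.164,"wy":-0.015,"wz":-0.9275,"fingers":-1},
    {"tx":0.042,"ty":-0.558,"tz":0.1,"wx":-0.164,"wy":-0.015,"wz":-0.9275,"fingers":-1},
    {"tx":0.042,"ty":-0.558,"tz":0.1,"wx":-0.164,"wy":-0.015,"wz":-0.9275,"fingers":-1},
    {"tx":0.042,"ty":-0.558,"tz":0.1,"wx":-0.164,"wy":-0.015,"wz":-0.9275,"fingers":-1},
    {"tx":0.042,"ty":-0.558,"tz":0.1,"wx":-0.164,"wy":-0.015,"wz":-0.9275,"fingers":-1},
    {"tx":0.042,"ty":-0.558,"tz":0.1,"wx":-0.164,"wy":-0.015,"wz":-0.9275,"fingers":-1},
    {"tx":0.042,"ty":-0.558,"tz":0.2525,"wx":-0.164,"wy":-0.015,"wz":-0.9275,"fingers":-1},
    {"tx":0.042,"ty":-0.558,"tz":0.2525,"wx":-0.164,"wy":-0.015,"wz":-0.9275,"fingers":-1},
    {"tx":0.042,"ty":-0.558,"tz":0.2525,"wx":-0.164,"wy":-0.015,"wz":-0.9275,"fingers":-1},
    {"tx":0.042,"ty":-0.558,"tz":0.2525,"wx":-0.164,"wy":-0.015,"wz":-0.9275,"fingers":-1}
  ]
}}

```text
time: 40.1
ee_pos: [0.4048, 0.1784, 0.1667]
tool_rot: [0.001, 0.985, -0.0, 0.175]
contact_force: [-0.4, -0.8, 0.2]
grip_width: 0.0006
```

```bash
python3 - <<'E'
from h import *
s=status.sense();print(s['time'],s['ee_pos'],s['q'],s['grip_width'],s['contact_force'])
f=grab('wrist','w17.png');np.savez('w17.npz',**f)
R=down(90,-20); o=(.009,.007,.025); k=np.array([.4045,.1856,.019])
for d in (.12,.02): rows([(tcpo(k+[0,0,d],R,o),R)])
print(proj(f,k))
g=grab('scene','s8.png'); a=cv2.imread('pics/s8.png')[120:280,150:350]; cv2.imwrite('pics/s8c.png',cv2.resize(a,None,fx=3.7,fy=3.7,interpolation=cv2.INTER_CUBIC))
E
```

```text
40.1 [0.40482413 0.17843855 0.16669932] [ 0.18227873  0.12047874  2.06496145 -0.11098317  0.61294585 -1.305797  ] 0.0005929316301828741 [-0.37290206 -0.78967516  0.16946988]
tx 0.0021 ty 0.0004 tz 0.0027 wx -0.0004 wy 0.0009 wz -0.0007 | rows>=0.0
tx 0.0883 ty 0.0005 tz 0.2374 wx -0.0004 wy 0.0009 wz -0.0007 | rows>=1.6
[326.00266693 130.50682777]
```

View pics/w17.png

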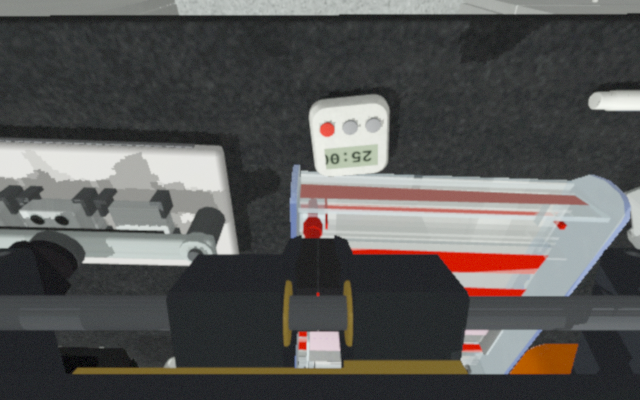

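View pics/s8c.png

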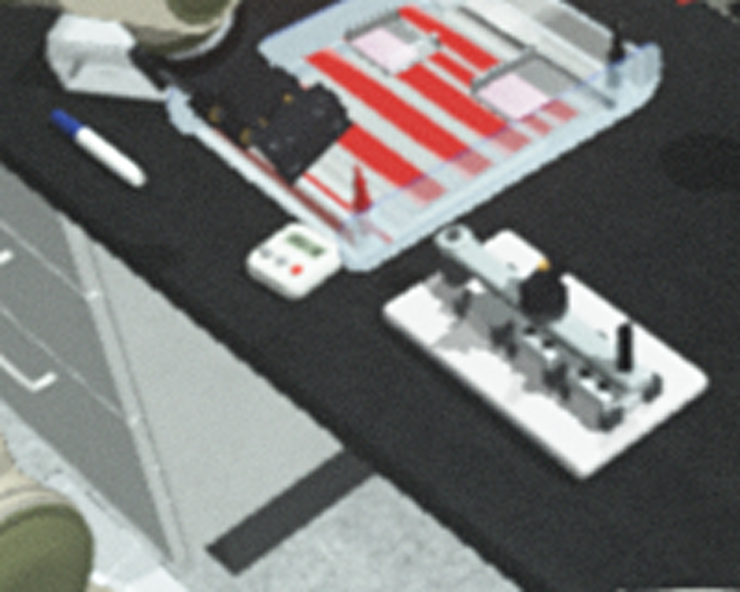

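```bash
python3 - <<'E'
from h import *
f=dict(np.load('w17.npz')); hsv=cv2.cvtColor(f['color'],cv2.COLOR_RGB2HSV)
m=(hsv[...,1]>120)&((hsv[...,0]<8)|(hsv[...,0]>172))&(hsv[...,2]>120); m[:115]=0;m[145:]=0;m[:,:312]=0;m[:,342:]=0
v,u=np.nonzero(m); k=ray(f,u.mean(),v.mean(),.019); print(u.mean(),v.mean(),len(v),k)
R=down(90,-20); o=(.009,.004,.025)
for d in (.02,.004,-.001): rows([(tcpo(k+[0,0,d],R,o),R)])
E
```

```text
326.77702702702703 129.0472972972973 148 [0.40327256 0.18619034 0.019     ]
tx 0.0912 ty 0.0095 tz 0.2365 wx -0.0003 wy 0.0010 wz -0.0005 | rows>=1.6
tx 0.1050 ty 0.0095 tz 0.2740 wx -0.0003 wy 0.0010 wz -0.0005 | rows>=1.9
tx 0.1093 ty 0.0095 tz 0.2857 wx -0.0003 wy 0.0010 wz -0.0005 | rows>=2.0
```

>>> {"name": "play_rows", "arguments": {
  "rows": [
    {"tx":0.04,"ty":0.009,"tz":0.1,"wx":0,"wy":0.001,"wz":0,"fingers":-1},
    {"tx":0.091,"ty":0.009,"tz":0.236,"wx":0,"wy":0.001,"wz":0,"fingers":-1},
    {"tx":0.091,"ty":0.009,"tz":0.236,"wx":0,"wy":0.001,"wz":0,"fingers":-1},
    {"tx":0.105,"ty":0.009,"tz":0.274,"wx":0,"wy":0.001,"wz":0,"fingers":-1},
    {"tx":0.105,"ty":0.009,"tz":0.274,"wx":0,"wy":0.001,"wz":0,"fingers":-1},
    {"tx":0.105,"ty":0.009,"tz":0.274,"wx":0,"wy":0.001,"wz":0,"fingers":-1}
  ]
}}

```text
time: 40.95
ee_pos: [0.4038, 0.1819, 0.0513]
tool_rot: [0.0, 0.985, -0.0, 0.175]
contact_force: [-0.3, 0.7, -0.6]
grip_width: 0.0007
```

```bash
python3 - <<'E'
from h import *
s=status.sense();print(s['time'],s['ee_pos'],s['contact_force'])
f=grab('wrist','w18.png')
k=np.array([.4036,.186,.019])
R=down(90,-20); o=(.009,.004,.025)
for d in (.004,.001,0,-.001,-.002): rows([(tcpo(k+[0,0,d],R,o),R)])
grab('scene','s9.png'); a=cv2.imread('pics/s9.png')[140:240,180:290]; cv2.imwrite('pics/s9c.png',cv2.resize(a,None,fx=6,fy=6,interpolation=cv2.INTER_CUBIC))
E
```

```text
40.95 [0.40384791 0.1819162  0.05128587] [-0.27909403  0.71353641 -0.62289838]
tx 0.0018 ty 0.0003 tz 0.0033 wx -0.0002 wy 0.0007 wz -0.0001 | rows>=0.0
tx 0.0044 ty 0.0003 tz 0.0103 wx -0.0002 wy 0.0007 wz -0.0001 | rows>=0.1
tx 0.0052 ty 0.0003 tz 0.0127 wx -0.0002 wy 0.0007 wz -0.0001 | rows>=0.1
tx 0.0061 ty 0.0003 tz 0.0150 wx -0.0002 wy 0.0007 wz -0.0001 | rows>=0.1
tx 0.0069 ty 0.0003 tz 0.0174 wx -0.0002 wy 0.0007 wz -0.0001 | rows>=0.1
```

View pics/w18.png

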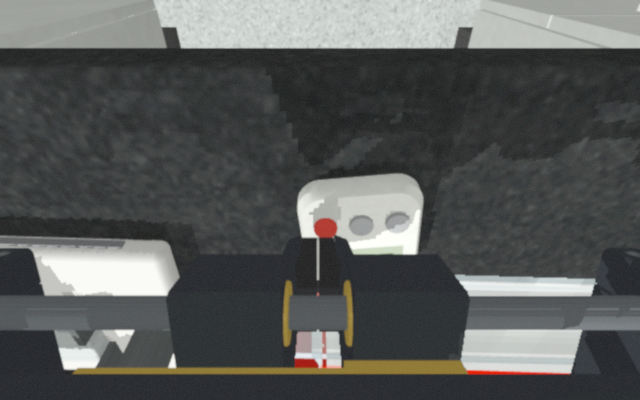

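View pics/s9c.png

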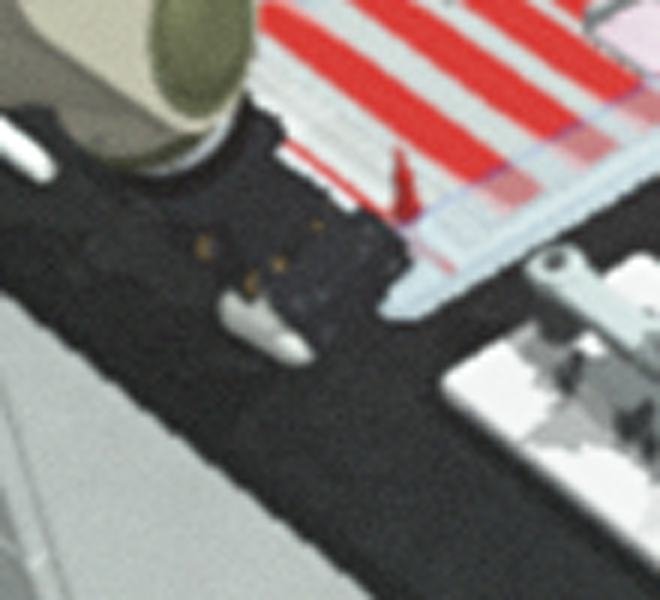

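```bash
python3 - <<'E'
from h import *
s=status.sense(); R=Rn.from_quat(s['tool_rot']); p=s['ee_pos']
f=grab('wrist')
for o in ((.009,0,.025),(.009,.004,.025),(-.009,0,.025),(.009,.014,.025)): 
    X=p+R.apply(o); print(o,X.round(4),proj(f,X))
print('key', proj(f,[.4036,.186,.019]),proj(f,[.4036,.186,.024]))
hsv=cv2.cvtColor(f['color'],cv2.COLOR_RGB2HSV)
m=(hsv[...,1]>120)&((hsv[...,0]<8)|(hsv[...,0]>172))&(hsv[...,2]>100); m[:210]=0;m[245:]=0;m[:,:305]=0;m[:,350:]=0
v,u=np.nonzero(m);print(u.min(),u.max(),v.min(),v.max(),ray(f,(u.min()+u.max())/2,v.min(),.019))
E
```

```text
(0.009, 0, 0.025) [0.4037 0.1818 0.0242] [316.2734859  237.44756516]
(0.009, 0.004, 0.025) [0.4037 0.1858 0.0242] [324.5275119  237.45009917]
(-0.009, 0, 0.025) [0.4206 0.1818 0.0304] [316.30479746 270.83717944]
(0.009, 0.014, 0.025) [0.4037 0.1958 0.0242] [345.16316462 237.45643439]
key [324.66265787 230.11558662] [324.83638017 237.03062521]
315 336 220 237 [0.39703979 0.18632445 0.019     ]
```

>>> {"name": "play_rows", "arguments": {
  "rows": [
    {"tx":0.003,"ty":0,"tz":0.007,"wx":0,"wy":0,"wz":0,"fingers":-1},
    {"tx":0.0045,"ty":0,"tz":0.011,"wx":0,"wy":0,"wz":0,"fingers":-1},
    {"tx":0.006,"ty":0,"tz":0.0145,"wx":0,"wy":0,"wz":0,"fingers":-1},
    {"tx":0.006,"ty":0,"tz":0.0145,"wx":0,"wy":0,"wz":0,"fingers":-1}
  ]
}}

```text
time: 41.6
ee_pos: [0.403, 0.1818, 0.0437]
tool_rot: [0.0, 0.985, -0.0, 0.174]
contact_force: [-4.1, -1.3, 13.0]
grip_width: 0.0007
```

```bash
python3 - <<'E'
from h import *
s=status.sense();print(s['time'],s['ee_pos'],s['contact_force'], s['ee_pos']+Rn.from_quat(s['tool_rot']).apply([.009,.004,.025]))
E
```

```text
41.6 [0.40300164 0.18177707 0.04365483] [-4.11880534 -1.32428832 13.02441939] [0.4031178  0.18575561 0.0170812 ]
```

>>> {"name": "play_rows", "arguments": {
  "rows": [
    {"tx":-0.008,"ty":0,"tz":-0.022,"wx":0,"wy":0,"wz":0,"fingers":-1},
    {"tx":-0.04,"ty":0,"tz":-0.11,"wx":0,"wy":0,"wz":0,"fingers":-1},
    {"tx":-0.127,"ty":0,"tz":-0.35,"wx":0,"wy":0,"wz":0,"fingers":-1},
    {"tx":-0.127,"ty":0,"tz":-0.35,"wx":0,"wy":0,"wz":0,"fingers":-1},
    {"tx":-0.127,"ty":0,"tz":-0.35,"wx":0,"wy":0,"wz":0,"fingers":-1},
    {"tx":-0.127,"ty":0,"tz":-0.35,"wx":0,"wy":0,"wz":0,"fingers":-1},
    {"tx":-0.127,"ty":0,"tz":-0.35,"wx":0,"wy":0,"wz":0,"fingers":-1}
  ]
}}

```text
time: 42.48
ee_pos: [0.402, 0.1817, 0.1906]
tool_rot: [0.0, 0.985, -0.001, 0.172]
contact_force: [-0.3, -0.1, -0.0]
grip_width: 0.0003
```

```bash
python3 - <<'E'
from h import *
s=status.sense();print(s['time'],s['ee_pos'],s['contact_force'])
f=grab('wrist','w19.png'); g=grab('scene','s10.png'); t=grab('top','t10.png')
a=cv2.imread('pics/s10.png')[150:330,180:450]; cv2.imwrite('pics/s10c.png',cv2.resize(a,None,fx=2.9,fy=2.9,interpolation=cv2.INTER_CUBIC))
a=cv2.imread('pics/t10.png')[150:250,190:440]; cv2.imwrite('pics/t10c.png',cv2.resize(a,None,fx=3.2,fy=3.2,interpolation=cv2.INTER_CUBIC))
P=cloud(f); hsv=cv2.cvtColor(f['color'],cv2.COLOR_RGB2HSV)
Q=cloud(t); 
b=(Q[...,2]>.055)&(Q[...,2]<.07)&(Q[...,0]>.46)&(Q[...,0]<.52)&(Q[...,1]>-.15)&(Q[...,1]<.09)
q=Q[b]; print(cv2.minAreaRect((q[:,:2]*1000).astype(np.float32)))
E
```

```text
42.475 [0.40200049 0.18170662 0.19063928] [-0.2838831  -0.07133029 -0.02662277]
((490.26422119140625, -25.961151123046875), (232.6697998046875, 31.05292320251465), 88.02987670898438)
```

View pics/w19.png

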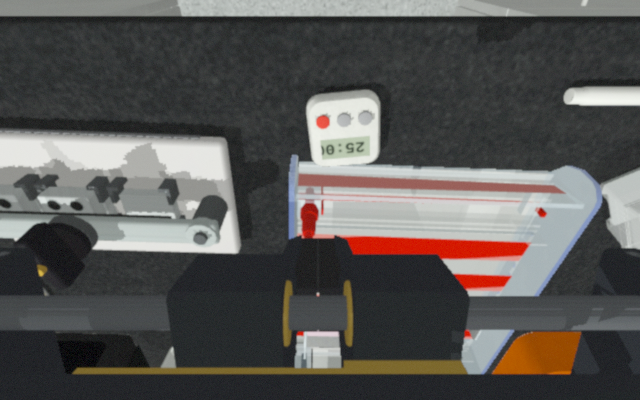

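View pics/s10c.png

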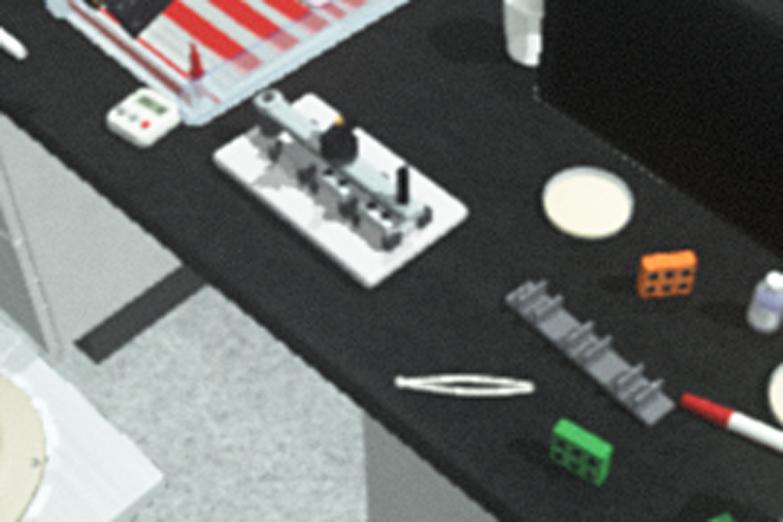

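View pics/t10c.png

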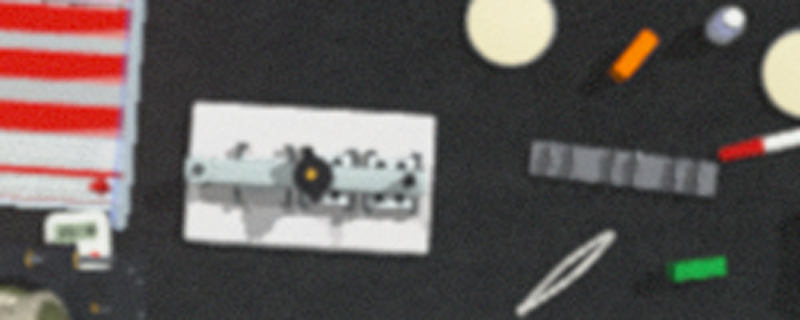

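```bash
python3 -c "
from station import ctrl; print(ctrl.close_job())"
```

```text
the job is handed in; nothing more can be done
None
```

The shaker is ready and the job is handed in at about 42.5 s of the 210 s allowed; close_job gives no verdict.

**What I did:** I swung the bar open and laid both blocks in pockets 2 and 1, wells up; the rack held only two. I then swung the bar back to its stop, tightened the clutch knob past its first click, and pressed the timer's red key last.

**Last checks:**
- **Blocks:** both tops were about 48 mm above the worktop, which is seated height, with the wells visible.
- **Bar:** it met its stop with about 18 N on the tool. In the final top view its angle matches the housing within about 0.5°.
- **Knob:** the turning moment jumped when the screw seated. The brass pin rose about 3.6 mm, or roughly 0.30 rad of slip, past the first click (0.2) and well short of the second (0.8).
- **Timer:** it had been knocked aside during the run, so I located it again. I pressed with 13 N to about 1.9 mm below the key's rest height, more than its travel. The display still showed 25:0x afterwards, so I couldn't confirm from the picture that it is running.
- **Dish, bottle and forceps:** I never touched them, and they look undisturbed in the last views.

**What went wrong or disagreed:**
- When releasing the first block, one row carried a stray sideways value. The block still measured seated afterwards.
- While turning the knob I first corrected the tool the wrong way, which raised the side force to about 13 N before I fixed it.
- The second block read about 2° off level while held. That dropped to under 1° once it was seated.

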